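# Load and close the headset charger, then hang the headset on it

### The job

Get the headset charger going: first drop every green cell upright into the pockets of the grey power pack, one to a pocket and all the way down (any pocket will do). Then lay the orange cover on the pack's bare deck and slide it, tab first, under the rails over the cells until it is fully home and its tab has clicked down behind the yellow ledge. Last of all hang the headset to charge, astride the steel bar with its band resting squarely across it; leave the other things on the bench where they are.

Things in the scene. Friction and masses are not known exactly. Their poses are not given: they have to be found in the camera images.
- pack: Fixed grey power pack, 120 mm wide (its x), 230 mm long (its y, from -112 to +118 mm), 80 mm high; origin on the bench under it, z up. Flat deck 80 mm above the bench: bare landing from y = -112 to -20 mm, open cell bay at +y, rails over the bay's sides. The cover is laid on the landing and slid towards +y; fully home, the cover's centre is at x = 0, y = 43 mm.
- bay (a point): Centre of the open 2 x 2 cell bay, at deck height (80 mm above the bench), pack axes. Four square pockets 36 x 36 mm, centres at x = -19.5 or +19.5 mm and y = -19.5 or +19.5 mm from here, floor 74 mm down: a seated cell's top is 4 mm below the deck.
- landing (a point): Centre of the bare landing deck, where the cover is set down (pack x = 0, y = -62 mm, at deck height), pack axes. A funnel of two dark guides from pack y = -30 to 0 mm leads from here into the rails.
- rails (a point): Middle between the mouths of the two dark rails (pack y = 0, at deck height), pack axes. They run 89 mm towards +y: guide walls at x = -50 and +50 mm, lips overhanging inwards to |x| = 41 mm, lip underside 7 mm and top 11 mm above the deck (sloped lead-in lips up to 15 mm). The cover's side edges slide under the lips.
- ledge (a point): Top of the far face of the yellow ledge (pack y = 104 mm), 5 mm above the deck, pack axes. 30 mm wide (x), sloping up over 12 mm on the side towards the bay, sheer on the far side; the tab's hook must drop behind that far face. Two dark end stops, 6 mm high, at pack y = 89 mm, |x| 24 to 42 mm, stop the cover when home.
- cover_mid (a point): Centre of the loose orange slide cover, 14.5 mm above its underside. Plate 96 mm (x) by 92 mm (y) by 5 mm, with a grip rib on top in its middle, 14 mm wide (x), 50 mm long (y), up to 29 mm above the underside. A black sprung tab juts 24 mm beyond the +y edge; the cover goes in tab first, its y along the pack's y. 0.1 kg; starts flat on the bench.
- tab (a joint): Lift of the cover's sprung tab, rad: 0 is down at rest, 0.1 to 0.2 while its hook rides over the ledge, back to 0 once it has clicked behind it. Pushing it over the ledge takes roughly 4 to 10 N.
- rack: Fixed white cell rack, 130 x 130 x 22 mm, origin at the centre of its underside; four recesses 34 mm square and 12 mm deep at x, y = -35 or +35 mm hold the cells upright.
- bar_top (a point): Middle of the flat top of the fixed steel charging bar: flat bar 28 mm wide (x) and 16 mm thick, running along its y, 170 mm clear between two posts (posts 4 mm higher than the bar), top 165 mm above the bench. z up.
- bar: The charging bar's stand, origin on the bench below the middle of the bar; same axes.
- headset_mid (a point): Centre of the loose cordless headset, 76 mm above the bottom of its two black cups, on which it stands. Rigid arch in its x-z plane, 156 mm wide, cups' inner faces at x = -56 and +56 mm, cups 60 mm deep (y). 0.26 kg. Hung, the arch straddles the bar: headset x along the bar stand's x (either way round).
- headset_grip (a point): Centre of the red grip block on top of the headset's band: 56 mm long (x), 22 mm wide (y), 30 mm high. It lies 61 mm above the headset's centre; the white band under it is 30 mm wide (y) and 6 mm thick, its underside (flat for 50 mm) 20 mm below this point.
- cell1_mid (a point): Centre of green power cell 1 (may be absent): upright cylinder 32 mm across, 70 mm tall, 0.14 kg, standing in the rack with its foot 10 mm above the bench; z is its axis.
- cell2_mid (a point): Centre of green power cell 2 (may be absent): upright cylinder 32 mm across, 70 mm tall, 0.14 kg, standing in the rack with its foot 10 mm above the bench; z is its axis.
- cell3_mid (a point): Centre of green power cell 3 (may be absent): upright cylinder 32 mm across, 70 mm tall, 0.14 kg, standing in the rack with its foot 10 mm above the bench; z is its axis.
- cell4_mid (a point): Centre of green power cell 4 (may be absent): upright cylinder 32 mm across, 70 mm tall, 0.14 kg, standing in the rack with its foot 10 mm above the bench; z is its axis.
- gamepad_white: Bystander, not to be moved: white game controller, about 150 x 105 x 35 mm; origin at its underside.
- gamepad_black: Bystander, not to be moved: black game controller, same size; origin at its underside.
- flux_jar: Bystander, not to be moved: small jar, 48 mm across, 50 mm tall; origin at its underside.
- spool: Bystander, not to be moved: steel solder spool, 64 mm across, 36 mm tall; origin at its underside.
- driver: Bystander, not to be moved: screwdriver, 160 mm long, lying down; origin at its underside.
- brush: Bystander, not to be moved: brush, 150 mm long, lying down; origin at its underside.
Things that resemble listed ones, but are neither listed nor needed, are in the scene too. What is shaped like the part that bears cell4_mid but purple is not meant.

How it is judged:
By the outcome, as a careful person would: the job done as asked, in the order asked, and still so for the second after the job is handed in, with the robot touching nothing.
Of cell1, cell2, cell3, cell4 only 2 to 4 are there at a start; the rules pass over those that are not, and their reading is None.
At some moment in a run one of cover may be knocked a few centimetres aside while the robot is not near it.
It also fails if it takes over 210 s, if anything falls off the work surface, if the arm or the gripper's body presses on something with over 40 N, if the wrist force passes 120 N, or if a joint passes its speed limit or range.

### The arm

A 6-joint arm with a two-finger parallel gripper is mounted at the origin on the work surface. World frame = base frame: x ahead of the robot, y to its left, z up, the work surface at z = 0. Lengths are in m, angles in rad, forces in N, time in s.
With the tool pointing down it reaches from about 0.425 to 0.95 m from the base axis. Payload 3.5 kg.
Tool frame: the origin (TCP) lies midway between the tips of the shut fingers; the grasp point (between the pads) lies 19 mm behind it; z points along the fingers, y is the line along which they close (so a half turn about z gives the same grasp; the last joint's range is limited). The gripper opens to 85 mm and grips with 20 to 120 N. Pads are 22 mm wide; open, the fingers measure 114 mm over their backs; the gripper's body (76 mm by 85 mm) begins 54 mm behind the grasp point. The pads swing forward as they close: fully open they stand 13 mm farther back than shut.
Start: joints at [1.02, 0.286, 1.577, -0, 1.279, -0.15], TCP at [0.263, 0.622, 0.231] pointing down, gripper open.
Joint ranges: [-2.77, 2.77], [-0.9, 2.22], [0.21, 2.48], [-1.53, 4.67], [0.24, 2.81], [-2.84, 2.84]. Speed limits (rad/s): [2.79, 2.79, 3.14, 3.14, 3.14, 3.14].

### API

Orientations are given as a unit quaternion [x, y, z, w].
In Python, from plant import ctrl, cams, order gives the robot as it stands.
- The arm moves only by the tool move_arm, never from a script. Its argument "plan" is one flat list of numbers, 7 for each row, row after row: the shift along the world's x, y, z in mm, then the turn, a rotation vector about the world's x, y, z in degrees, then the finger opening in mm, from 0 to 85.4. A call has 1 to 12 rows; each row shifts and turns the commanded pose from where the row before left it; what a row does not reach is not made up. A row lasts 1/10 s, in which the tool goes at most 50 mm and 8.59 degrees, less where a joint would pass 70% of its speed; a pose out of reach is approached as far as the arm can. A call is refused whole if a number of a shift passes 50 or a number of a turn 8.59, either way. A call with a gripper value outside its range is refused whole. The fingers move at their own pace and stop on an object; "newtons" is the grip in N (left out, the last holds). Time passes only in rows, so rows that do not move let the fingers close. It gives the time, the measured TCP pose, the force, the opening and the grip force at its end, in the units of the state.
- ctrl.get_state(): the state, without advancing time (a new reading comes with each control period).
- cams.read_camera(name): name is "scene" or "top" or "wrist"; returns a dict with "color" (480x640x3 uint8, red, green, blue), "fov_y" (degrees; the focal length in pixels is half the picture's height over the tangent of half this angle, whatever the lens; pixels are square), "cx", "cy" (the principal point, pixels), "origin" and "orientation" of the camera in the world; the wrist camera has in their place "T_tool_cam" (4x4, takes a point from camera to tool coordinates, whose origin is the TCP and whose axes are the flange's). Camera axes: x right, y up, looking along -z (the intrinsics and any distortion apply to the point x, -y, -z); pixel columns grow to the right and rows downward; lengths in m; the calibration is good to about 2 mm. The wrist camera is an equidistant fisheye: a pixel r from the principal point sees the ray r / f radians off the axis. A picture is of the moment at which its call begins: read the wrist's pose just before it. There is no depth.
- order.sign_off(): hands the job in; it is judged then, once.
The state is a dict: "time": time; "qpos": joint angles; "dq": joint speeds; "joint_efforts": joint torques, N m; "eef_pos": TCP position; "tcp_rot": TCP orientation; "contact_force": force on the tool from outside, world axes, zero at the start; "wrist_torque": the same for the moment, N m; "opening": opening from 0.0 (shut) to 1.0 (fully open); "finger_force": force on a finger pad.
Only numpy, scipy, OpenCV 4.12 (cv2) and the standard library are available. Lean on these libraries where they do the work, as an engineer would, in place of code of your own. Each camera call takes 0.05 s, during which the arm holds its last target. There are 200 camera calls.

## Working session

There is one attempt and no reset: what is moved stays moved. The work goes in short steps, Python scripts to look and compute and a tool call to move; the robot and the scene stay as the last step left them, time stands still between calls to the robot, and variables do not carry over. Pictures are saved under pics/ and viewed, at most 14 in all, crops included, and the job is handed in when it is done.

Besides the shell and the picture viewer there is one more tool, called after "Request:" by a JSON object that holds its "name" and its "arguments", one argument or row to a line. move_arm: Moves the arm, as the interface text tells. Its arguments: {"type":"object","properties":{"plan":{"type":"array","items":{"type":"number"}},"newtons":{"type":"number"}},"required":["plan"]}

```bash
mkdir -p pics; ls; python3 - <<'E'
from plant import ctrl,cams
import cv2
for n in("scene","top"):
    c=cams.read_camera(n); cv2.imwrite(f"pics/{n}0.png",cv2.cvtColor(c["color"],cv2.COLOR_RGB2BGR))
    print(n,{k:v for k,v in c.items() if k!="color"})
print(ctrl.get_state())
E
```

```text
pics
scene {'fov_y': 42.764176745591804, 'cx': 327.35618750731436, 'cy': 243.6762338297661, 'origin': array([ 1.51508944, -0.22153463,  0.92454769]), 'orientation': array([0.34719985, 0.26964645, 0.53063845, 0.7246833 ])}
top {'fov_y': 49.38521656928333, 'cx': 311.4209154048723, 'cy': 232.74532459689848, 'origin': array([0.34341054, 0.04329632, 1.41727987]), 'orientation': array([-0.05550985,  0.04646269,  0.71261041, -0.69781536])}
{'time': 0.1, 'qpos': array([ 1.02000790e+00,  2.87101980e-01,  1.57805043e+00, -1.52747104e-06,
        1.27859828e+00, -1.49994046e-01]), 'dq': array([-0.00030404, -0.00153429, -0.00392343, -0.00042106,  0.00122905,
       -0.00128028]), 'joint_efforts': array([-1.18857174e-04, -4.07295048e+01, -2.93700206e+01, -1.74396096e-04,
        3.40724931e-03,  5.51186233e-06]), 'eef_pos': array([0.26300222, 0.62100182, 0.23005816]), 'tcp_rot': array([ 1.99058256e-01,  9.79987064e-01, -1.01370670e-03, -3.69702917e-04]), 'contact_force': array([ 0.34004578, -0.28216678, -0.4720553 ]), 'wrist_torque': array([ 0.04135111,  0.03115733, -0.00602859]), 'finger_force': 0.0, 'opening': 0.9979241371109778}
```

View pics/scene0.png

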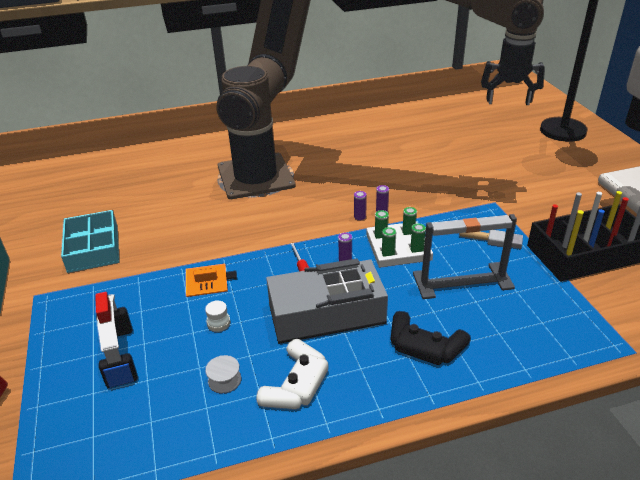

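View pics/top0.png

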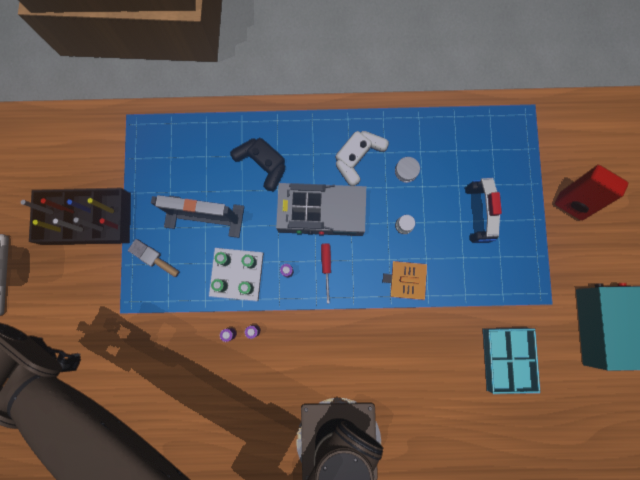

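```bash
cat > h.py <<'E'
import numpy as np, cv2
from scipy.spatial.transform import Rotation as R
from plant import ctrl, cams
def shot(name, save=None):
    s=ctrl.get_state(); c=cams.read_camera(name)
    c["f"]=240/np.tan(np.radians(c["fov_y"])/2); c["fish"]=name=="wrist"
    if c["fish"]:
        T=np.eye(4); T[:3,:3]=R.from_quat(s["tcp_rot"]).as_matrix(); T[:3,3]=s["eef_pos"]
        W=T@c["T_tool_cam"]; c["R"]=W[:3,:3]; c["o"]=W[:3,3]
    else: c["R"]=R.from_quat(c["orientation"]).as_matrix(); c["o"]=np.array(c["origin"])
    c["bgr"]=cv2.cvtColor(c["color"],cv2.COLOR_RGB2BGR)
    if save: cv2.imwrite("pics/"+save,c["bgr"])
    return c
def pos(c,u,v,z):
    x,y=u-c["cx"],v-c["cy"]
    if c["fish"]:
        r=np.hypot(x,y)+1e-9; t=r/c["f"]; d=np.array([np.sin(t)*x/r,-np.sin(t)*y/r,-np.cos(t)])
    else: d=np.array([x,-y,-c["f"]])
    d=c["R"]@d; return c["o"]+d*(z-c["o"][2])/d[2]
def pix(c,p):
    q=c["R"].T@(np.array(p)-c["o"]); x,y,z=q[0],-q[1],-q[2]
    if c["fish"]:
        r=np.hypot(x,y)+1e-9; t=np.arctan2(r,z); return np.array([c["cx"]+c["f"]*t*x/r,c["cy"]+c["f"]*t*y/r])
    return np.array([c["cx"]+c["f"]*x/z,c["cy"]+c["f"]*y/z])
def blobs(c,lo,hi,amin=15):
    h=cv2.cvtColor(c["bgr"],cv2.COLOR_BGR2HSV); m=cv2.inRange(h,np.array(lo),np.array(hi))
    n,l,st,ce=cv2.connectedComponentsWithStats(m)
    return [(ce[i].round(1),st[i][4],st[i][:4]) for i in range(1,n) if st[i][4]>=amin],m
def st():
    s=ctrl.get_state(); print("t",round(s["time"],1),"tcp",(s["eef_pos"]*1000).round(1),"rotz(y-axis deg)",np.degrees(np.arctan2(*R.from_quat(s["tcp_rot"]).as_matrix()[[1,0],1])).round(1),"z",R.from_quat(s["tcp_rot"]).as_matrix()[:,2].round(3),"F",s["contact_force"].round(1),"op",round(s["opening"]*85.4,1),"ff",round(float(s["finger_force"]),1),"q",s["qpos"].round(2))
    return s
E
python3 - <<'E'
from h import *
np.set_printoptions(suppress=True,precision=3)
c=shot("top")
for n,lo,hi,z in (("green",(65,60,30),(90,255,255),.08),("orange",(8,150,120),(20,255,255),.005),("red",(0,170,90),(6,255,255),.14),("yellow",(23,120,120),(34,255,255),.085)):
    for b in blobs(c,lo,hi)[0]: print(n,b[0],b[1],b[2],pos(c,*b[0],z)[:2])
print("bar",pos(c,158,201,.165)[:2],pos(c,228,211,.165)[:2])
print("pack",[pos(c,u,v,.08)[:2] for u,v in((277,184),(367,187),(365,234),(277,233))])
print("bay",pos(c,306,207,.08)[:2], "rack", pos(c,237,274,.022)[:2])
w=shot("wrist"); print(w["T_tool_cam"],w["f"],w["cx"],w["cy"])
E
```

```text
green [298.6 231.4] 16 [296 230   6   4] [0.542 0.092]
green [221. 258.] 81 [215 252  13  13] [0.477 0.293]
green [248.2 260.8] 81 [242 255  13  12] [0.469 0.223]
green [218.8 284.9] 104 [211 279  16  12] [0.408 0.298]
green [245.3 287.8] 90 [238 282  15  12] [0.4  0.23]
orange [615.8 184.7] 7372 [565  88  75 197] [ 0.664 -0.78 ]
orange [  6.1 136.8] 60 [  0 132  15  10] [0.843 0.919]
orange [ 28.1 176.5] 3856 [  0 134  81 102] [0.725 0.849]
orange [577.7 137. ] 15 [574 135   8   5] [ 0.802 -0.688]
orange [ 65.5 251.5] 127 [ 49 246  29  13] [0.512 0.734]
orange [ 45.7 257.6] 40 [ 36 256  20   5] [0.496 0.787]
orange [120.5 379. ] 14104 [  0 262 246 218] [0.17  0.571]
orange [408.4 280.6] 904 [392 263  34  36] [ 0.413 -0.199]
orange [607.3 279.1] 42 [602 275  10   9] [ 0.406 -0.73 ]
orange [126.1 316.7] 19 [122 315   8   5] [0.332 0.561]
orange [572.9 317.8] 24 [568 315   9   7] [ 0.306 -0.63 ]
orange [122.7 333.3] 30 [117 330  13   8] [0.288 0.569]
orange [165.8 335.5] 23 [162 332   8   7] [0.28  0.453]
orange [163.9 343.8] 33 [158 339  14  10] [0.259 0.458]
orange [460.3 411.8] 3547
[... 247 characters left out ...]
32] [ 0.645 -0.686]
red [ 43.  200.3] 22 [ 41 198   5   6] [0.627 0.731]
red [101.6 220.6] 16 [100 219   5   4] [0.571 0.581]
red [622.3 283.9] 19 [619 283   7   3] [ 0.388 -0.691]
yellow [ 89.5 200. ] 16 [ 88 198   4   5] [0.637 0.638]
yellow [284.7 204.8] 47 [283 200   5  11] [0.612 0.126]
yellow [ 34.8 221.8] 17 [ 33 220   5   5] [0.582 0.779]
bar [0.613 0.433] [0.584 0.26 ]
pack [array([0.669, 0.146]), array([ 0.656, -0.089]), array([ 0.532, -0.08 ]), array([0.539, 0.148])]
bay [0.606 0.071] rack [0.439 0.261]
[[ 0.     0.957  0.291  0.075]
 [ 1.     0.    -0.001 -0.   ]
 [-0.001  0.291 -0.957 -0.142]
 [ 0.     0.     0.     1.   ]] 371.64829954431775 320.2405773485094 240.50440568007366
```

Request:
{"name": "move_arm", "arguments": {
  "plan": [18,-38,10,0,0,2,85,18,-38,10,0,0,2,85,18,-38,10,0,0,2,85,18,-38,10,0,0,2,85,18,-38,10,0,0,2,85,18,-38,10,0,0,2,85,18,-38,0,0,0,2,85,18,-38,0,0,0,2,85,18,-38,0,0,0,2,85,18,-38,0,0,0,2,85,18,-38,0,0,0,2,85,18,-38,0,0,0,1,85]
}}

```text
time: 1.4
eef_pos: [0.4796, 0.1639, 0.2913]
tcp_rot: [-0.001, 1.0, 0.0, 0.0]
contact_force: [0.3, -0.5, 0.3]
opening: 0.995
finger_force: 0.0
```

```bash
python3 - <<'E'
from h import *
st(); w=shot("wrist","w1.png")
for b in blobs(w,(65,60,30),(90,255,255),60)[0]: print("green",b[0],b[1],b[2],pos(w,*b[0],.08)[:2].round(4))
E
```

```text
t 1.4 tcp [479.6 163.9 291.3] rotz(y-axis deg) 90.1 z [ 0.  0. -1.] F [ 0.3 -0.5  0.3] op 85.0 ff 0.0 q [ 0.13 -0.13  1.91  0.    1.36 -1.44]
green [392.2 125. ] 472 [377 110  32  31] [0.3982 0.2323]
green [372.5 125.5] 77 [369 115   9  21] [0.3994 0.2134]
green [460.3 137.4] 435 [446 123  29  30] [0.4064 0.3019]
green [368.3 182. ] 201 [360 174  24  23] [0.4538 0.2105]
green [381.6 196. ] 469 [367 181  31  31] [0.4673 0.2239]
green [430.3 194.4] 341 [420 183  27  29] [0.4647 0.2733]
green [448.6 205.5] 431 [434 191  30  30] [0.4755 0.2938]
green [256.  258.3] 118 [250 254  13  10] [0.5317 0.0989]
```

View pics/w1.png

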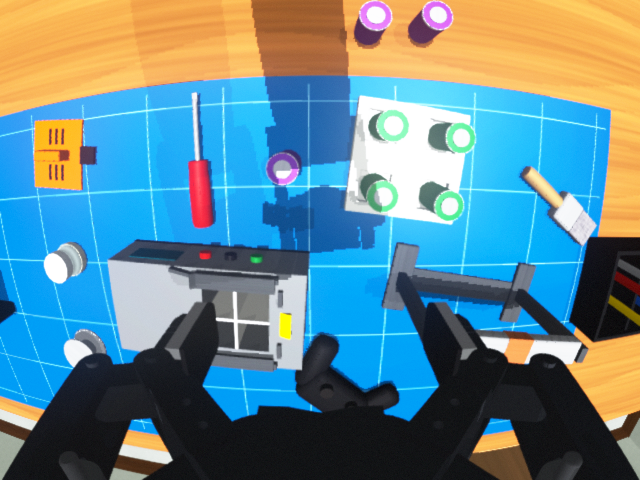

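```bash
python3 - <<'E'
from h import *
w=shot("wrist")
P=lambda u,v,z=.08:pos(w,u,v,z)[:2].round(4)
print("cross",P(238,320)); print("corners",[P(*a) for a in((110,262),(308,268),(303,368),(121,349))])
b,m=blobs(w,(23,120,120),(34,255,255),60); print([(P(*x[0],.083),x) for x in b])
x,y,X,Y=180,255,330,385
cv2.imwrite("pics/c1.png",cv2.resize(w["bgr"][240:390,90:320],None,fx=3.4,fy=3.4,interpolation=cv2.INTER_CUBIC))
print(pos(shot("top"),306,207,.08))
E
```

```text
cross [0.607  0.0676]
corners [array([ 0.5409, -0.0818]), array([0.5447, 0.1459]), array([0.6706, 0.138 ]), array([ 0.6596, -0.0955])]
[(array([0.6092, 0.5887]), (array([626.8, 304.6]), np.int32(168), array([614, 294,  26,  23], dtype=int32))), (array([0.608 , 0.1264]), (array([290.8, 323.3]), np.int32(275), array([285, 311,  12,  26], dtype=int32)))]
[0.6061126  0.07128556 0.08      ]
```

View pics/c1.png

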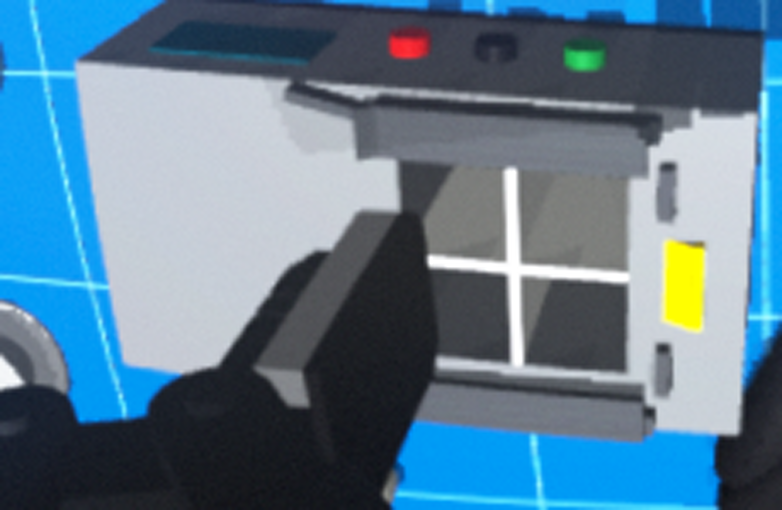

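```bash
cat > fit.py <<'E'
from h import *
def rigid(A,B):
    A,B=np.array(A,float),np.array(B,float); a,b=A-A.mean(0),B-B.mean(0)
    th=np.arctan2((a[:,0]*b[:,1]-a[:,1]*b[:,0]).sum(),(a*b).sum())
    r=np.array([[np.cos(th),-np.sin(th)],[np.sin(th),np.cos(th)]]); t=B.mean(0)-r@A.mean(0)
    return th,r,t,(A@r.T+t-B)
E
python3 - <<'E'
from fit import *
np.set_printoptions(suppress=True,precision=1)
w=shot("wrist")
px=[(112.9,257.6),(312.9,272.4),(307.6,367.4),(125.9,346.8),(241.2,319.1)]
B=[pos(w,*p,.08)[:2]*1000 for p in px]
th,r,t,e=rigid([(-60,-112),(-60,118),(60,118),(60,-112),(0,43)],B)
print(np.degrees(th),t,e)
for p in [(0,43),(0,98),(-19.5,23.5),(19.5,23.5),(-19.5,62.5),(19.5,62.5),(0,-62)]: print(p,r@np.array(p)+t)
E
```

```text
-3.905787329993522 [599.   35.3] [[-0.5 -2.1]
 [ 0.4  0.8]
 [ 0.5  0.3]
 [ 0.2 -0.3]
 [-0.5  1.3]]
(0, 43) [601.9  78.2]
(0, 98) [605.7 133.1]
(-19.5, 23.5) [581.1  60.1]
(19.5, 23.5) [620.1  57.4]
(-19.5, 62.5) [583.8  99. ]
(19.5, 62.5) [622.7  96.3]
(0, -62) [594.8 -26.6]
```

Request:
{"name": "move_arm", "arguments": {
  "plan": [-2,10,-25,0,0,-2,52,-2,10,-25,0,0,-2,52,-2,10,-25,0,0,0,52,-2,10,-25,0,0,0,52,-2,10,-25,0,0,0,52,-2,10,-16,0,0,0,52,0,0,0,0,0,0,52]
}}

```text
time: 2.3
eef_pos: [0.4642, 0.2271, 0.1473]
tcp_rot: [0.033, 0.999, -0.001, -0.003]
contact_force: [-0.9, 0.3, 0.0]
opening: 0.608
finger_force: 0.0
```

```bash
python3 - <<'E'
from h import *
st(); w=shot("wrist","w2.png")
for b in blobs(w,(65,60,30),(90,255,255),60)[0]: print("green",b[0],b[1],b[2],pos(w,*b[0],.08)[:2].round(4))
E
```

```text
t 2.3 tcp [464.2 227.1 147.3] rotz(y-axis deg) 86.2 z [-0.006 -0.001 -1.   ] F [-0.9  0.3  0. ] op 51.9 ff 0.0 q [ 0.26  0.03  2.03  0.    1.09 -1.25]
green [322.8 146. ] 1544 [296 119  55  55] [0.398  0.2331]
green [415.6 134.2] 128 [403 130  27  11] [0.3935 0.2863]
green [441.8 155.5] 1274 [418 130  50  52] [0.4061 0.3018]
green [317.6 229.2] 818 [295 215  46  33] [0.4459 0.227 ]
green [406.1 239.5] 1108 [388 221  49  51] [0.4556 0.2794]
green [316.8 263. ] 1304 [292 239  51  49] [0.4668 0.2251]
green [428. 268.] 1125 [405 245  48  47] [0.475  0.2937]
green [166. 341.] 129 [156 336  18  14] [0.5195 0.1148]
```

View pics/w2.png

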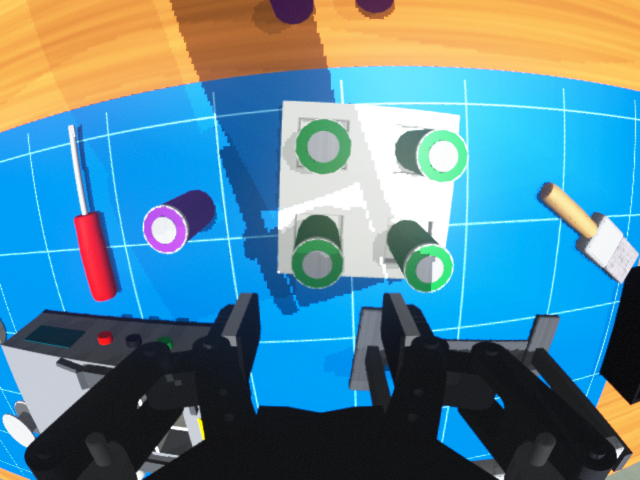

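Request:
{"name": "move_arm", "arguments": {
  "newtons": 40,
  "plan": [2.6,-2,-20,0,0,0,52,0,0,-30,0,0,0,52,0,0,-30,0,0,0,52,0,0,-18,0,0,0,52,0,0,0,0,0,0,52,0,0,0,0,0,0,30,0,0,0,0,0,0,25,0,0,0,0,0,0,25,0,0,0,0,0,0,25]
}}

```text
time: 3.25
eef_pos: [0.4716, 0.2241, 0.0545]
tcp_rot: [0.035, 0.999, 0.001, 0.002]
contact_force: [-0.4, 0.5, 5.5]
opening: 0.36
finger_force: 40.0
```

Request:
{"name": "move_arm", "arguments": {
  "plan": [0,0,20,0,0,0,25,0,0,35,0,0,0,25,0,0,35,0,0,0,25,0,0,30,0,0,0,25,20,-21,0,0,0,0,25,20,-21,0,0,0,0,25,20,-21,0,0,0,0,25,20,-21,0,0,0,0,25,20,-21,0,0,0,0,25,16,-21,0,0,0,0,25,0,0,0,0,0,0,25,0,0,0,0,0,0,25]
}}

```text
time: 4.45
eef_pos: [0.5855, 0.0972, 0.1718]
tcp_rot: [0.035, 0.999, 0.0, -0.001]
contact_force: [-0.3, -0.6, -1.4]
opening: 0.362
finger_force: 40.1
```

```bash
python3 - <<'E'
from h import *
st(); w=shot("wrist","w3.png")
for b in blobs(w,(65,60,30),(90,255,255),60)[0]: print("green",b[0],b[1],b[2],pos(w,*b[0],.195)[:2].round(4))
E
```

```text
t 4.5 tcp [585.5  97.2 171.8] rotz(y-axis deg) 86.0 z [-0.002  0.    -1.   ] F [-0.3 -0.6 -1.4] op 30.9 ff 40.1 q [-0.01  0.17  1.83  0.    1.14 -1.51]
green [468.6   5.7] 487 [449   0  46  16] [0.4686 0.1554]
green [543.6  15.3] 1221 [523   0  52  33] [0.4682 0.1863]
green [578.3   8.8] 270 [562   0  30  18] [0.4623 0.2043]
green [576.4  84.4] 650 [562  64  31  41] [0.4934 0.1992]
green [542.2  88.6] 1318 [522  67  48  40] [0.4965 0.1825]
green [309.5 177.1] 204 [300 172  20  11] [0.5257 0.0981]
green [320.6 269.6] 3185 [280 237  81  74] [0.5575 0.0995]
green [320.3 329.5] 3203 [278 294  86  73] [0.5812 0.0977]
```

View pics/w3.png

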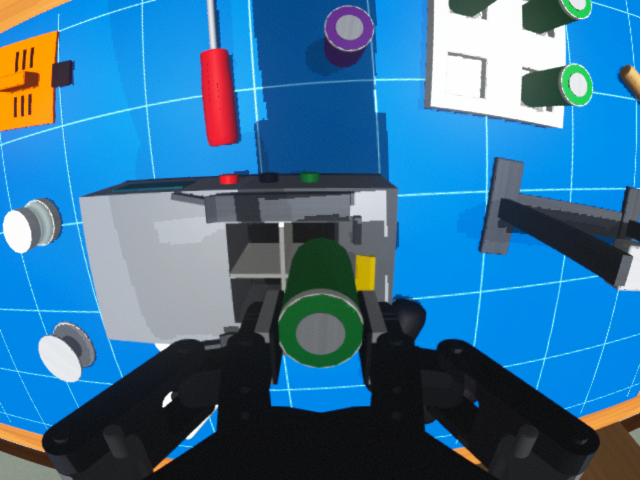

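```bash
python3 - <<'E'
from fit import *
np.set_printoptions(suppress=True,precision=1)
w=shot("wrist"); s=st()
b,m=blobs(w,(23,120,120),(34,255,255),60); y=max((x for x in b if 340<x[0][0]<400),key=lambda x:x[1]); print(y)
px=[(82,196),(396,187),(283,223),tuple(y[0])]
zs=[.08,.08,.08,.083]
B=[pos(w,*p,z)[:2]*1000 for p,z in zip(px,zs)]
th,r,t,e=rigid([(-60,-112),(-60,118),(0,43),(0,98)][:2]+[(0,98)],B[:2]+B[3:])
print(np.degrees(th),t,e,B)
for p in [(0,43),(-19.5,23.5),(19.5,23.5),(-19.5,62.5),(19.5,62.5),(0,-62)]: print(p,r@np.array(p)+t)
g=cv2.cvtColor(w["bgr"],cv2.COLOR_BGR2GRAY)
# inner grey disc of the cell top
print("cell top",pos(w,320.5,332,.197)[:2]*1000)
E
```

```text
t 4.5 tcp [585.1  98.1 171.9] rotz(y-axis deg) 86.1 z [-0.  0. -1.] F [ 0.3  1.  -1. ] op 30.8 ff 40.1 q [-0.   0.2  1.8  0.   1.1 -1.5]
(array([364. , 272.7]), np.int32(664), array([354, 255,  21,  36], dtype=int32))
-3.4641739848782005 [601.   29.9] [[-0.8 -3.6]
 [-0.9  1.9]
 [ 1.7  1.6]] [array([535.1, -74.7]), array([549.1, 149.4]), array([568.,  75.]), array([605.3, 126.1])]
(0, 43) [603.6  72.8]
(-19.5, 23.5) [583.   54.6]
(19.5, 23.5) [621.9  52.2]
(-19.5, 62.5) [585.3  93.5]
(19.5, 62.5) [624.3  91.1]
(0, -62) [597.3 -32. ]
cell top [580.8  98.3]
```

Request:
{"name": "move_arm", "arguments": {
  "plan": [25,-10,15,0,0,0,25,25,-10,15,0,0,0,25,10,0,10,0,0,0,25,0,0,0,0,0,0,25,0,0,0,0,0,0,25,0,0,0,0,0,0,25,0,0,0,0,0,0,25]
}}

```text
time: 5.25
eef_pos: [0.6446, 0.0781, 0.2112]
tcp_rot: [0.034, 0.999, 0.0, -0.001]
contact_force: [-0.5, -1.3, -1.4]
opening: 0.359
finger_force: 40.0
```

```bash
python3 - <<'E'
from h import *
import pickle
s=st(); w=shot("wrist"); pickle.dump(w,open("w4.pkl","wb")); st()
cv2.imwrite("pics/w4.png",cv2.resize(w["bgr"][80:340,60:440],None,fx=2,fy=2,interpolation=cv2.INTER_CUBIC))
E
```

```text
t 5.2 tcp [644.6  78.1 211.2] rotz(y-axis deg) 86.1 z [-0.002  0.    -1.   ] F [-0.5 -1.3 -1.4] op 30.7 ff 40.0 q [-0.04  0.25  1.66  0.    1.24 -1.54]
t 5.3 tcp [644.9  77.9 211.5] rotz(y-axis deg) 86.1 z [-0.002  0.    -1.   ] F [ 0.4 -0.1 -1. ] op 30.9 ff 40.0 q [-0.04  0.25  1.66 -0.    1.24 -1.54]
```

View pics/w4.png

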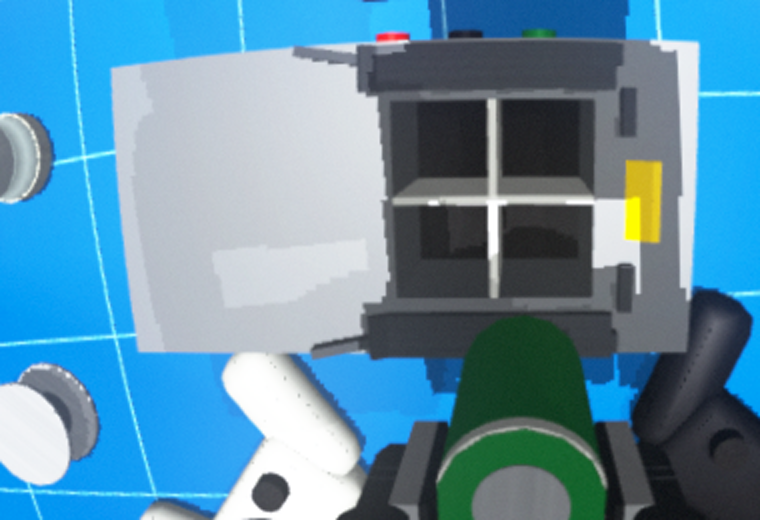

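```bash
python3 - <<'E'
from fit import *
import pickle
np.set_printoptions(suppress=True,precision=1)
w=pickle.load(open("w4.pkl","rb"))
b,m=blobs(w,(23,120,80),(34,255,255),60); y=[x for x in b if 360<x[0][0]<400]; print(y)
L=[(-60,-112),(-60,118),(60,118),(60,-112),(0,43),(0,98)]
px=[(116,114),(409.5,101.5),(403,256),(129,256),(307,181),(381.5,180.5)]
zs=[.08]*5+[.083]
B=[pos(w,*p,z)[:2]*1000 for p,z in zip(px,zs)]
th,r,t,e=rigid(L,B)
print(np.degrees(th),t,e,B[4],B[5])
for p in [(0,43),(-19.5,23.5),(19.5,23.5),(-19.5,62.5),(19.5,62.5),(0,-62)]: print(p,r@np.array(p)+t)
cell=pos(w,320.5,325,.237)[:2]*1000; print("cell top",cell)
E
```

```text
[(array([381.2, 179.8]), np.int32(700), array([372, 160,  19,  41], dtype=int32))]
-3.7342133644515547 [603.   28.8] [[-0.3 -1. ]
 [-0.1 -0. ]
 [ 0.4  0.3]
 [ 0.1 -0.4]
 [-0.5  0.5]
 [ 0.4  0.5]] [606.4  71.2] [609.  126.1]
(0, 43) [605.8  71.7]
(-19.5, 23.5) [585.1  53.5]
(19.5, 23.5) [624.  51.]
(-19.5, 62.5) [587.6  92.5]
(19.5, 62.5) [626.6  89.9]
(0, -62) [599. -33.]
cell top [637.   78.9]
```

```bash
cat > celltop.py <<'E'
from h import *
def celltop(w,ztop):
    h=cv2.cvtColor(w["bgr"],cv2.COLOR_BGR2HSV); m=((h[...,1]<60)&(h[...,2]>60)).astype(np.uint8)
    n,l,s,c=cv2.connectedComponentsWithStats(m)
    for i in range(1,n):
        if 300<s[i][4]<4000 and abs(c[i][0]-320)<25 and c[i][1]>280:
            print("disc",c[i].round(1),s[i]); print("cell top",(pos(w,*c[i],ztop)[:2]*1000).round(1))
E
python3 - <<'E'
from celltop import *
import pickle
w=pickle.load(open("w4.pkl","rb")); celltop(w,.237); st()
E
```

```text
disc [320.4 299.6] [278 289  86  35 557]
cell top [626.8  79.6]
disc [320.1 333. ] [ 296  313   49   42 1617]
cell top [640.4  78.5]
t 5.3 tcp [644.9  77.9 211.5] rotz(y-axis deg) 86.1 z [-0.002  0.    -1.   ] F [ 0.4 -0.1 -1. ] op 30.9 ff 40.0 q [-0.04  0.25  1.66 -0.    1.24 -1.54]
```

Request:
{"name": "move_arm", "arguments": {
  "plan": [-20,5,-15,0,0,0,25,-20,5,-20,0,0,0,25,-13.5,4.3,-20,0,0,0,25,0,0,-18,0,0,0,25,0,0,0,0,0,0,25,0,0,0,0,0,0,25,0,0,0,0,0,0,25,0,0,-10,0,0,0,25,0,0,-10,0,0,0,25,0,0,0,0,0,0,25]
}}

```text
time: 6.3
eef_pos: [0.5935, 0.0917, 0.1208]
tcp_rot: [0.035, 0.999, 0.0, 0.001]
contact_force: [-0.9, -0.4, -1.8]
opening: 0.358
finger_force: 41.1
```

```bash
python3 -c "
from celltop import *
st(); w=shot('wrist','w5.png'); st(); celltop(w,.145)"
```

```text
t 6.3 tcp [593.5  91.7 120.8] rotz(y-axis deg) 86.0 z [ 0.002 -0.    -1.   ] F [-0.9 -0.4 -1.8] op 30.6 ff 41.1 q [-0.02  0.24  1.85 -0.    1.05 -1.52]
t 6.3 tcp [592.9  91.7 119.7] rotz(y-axis deg) 86.0 z [ 0.001 -0.    -1.   ] F [-1.2  0.4 -1.2] op 31.0 ff 41.1 q [-0.02  0.24  1.85 -0.    1.05 -1.52]
disc [320.6 299.3] [278 288  86  36 555]
cell top [576.2  93.3]
disc [320.1 333. ] [ 296  313   49   42 1618]
cell top [590.   92.1]
disc [318.5 379.5] [ 270  366   94   25 1897]
cell top [611.9  90. ]
```

View pics/w5.png

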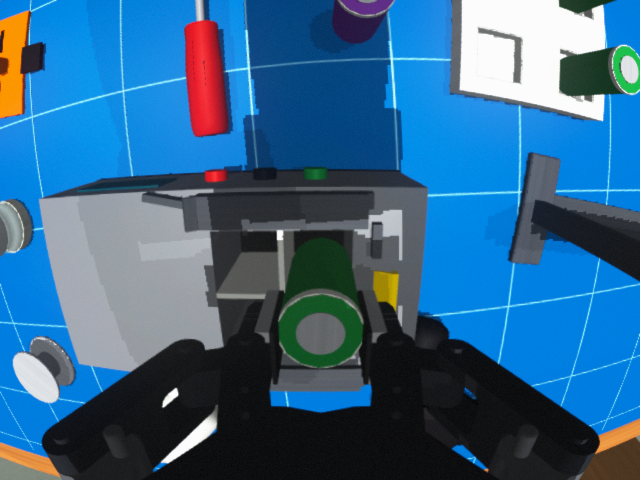

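Request:
{"name": "move_arm", "arguments": {
  "plan": [0,0,-9,0,0,0,25,0,0,-9,0,0,0,25,0,0,-9,0,0,0,25,0,0,0,0,0,0,25,0,0,0,0,0,0,25]
}}

```text
time: 6.85
eef_pos: [0.592, 0.0918, 0.0913]
tcp_rot: [0.035, 0.999, -0.0, -0.001]
contact_force: [0.0, -0.5, -1.1]
opening: 0.361
finger_force: 41.0
```

Request:
{"name": "move_arm", "arguments": {
  "plan": [0,0,0,0,0,0,44,0,0,0,0,0,0,44,0,0,20,0,0,0,44,0,0,30,0,0,0,50,0,5,30,0,0,0,52,-20,35,0,0,0,0,52,-20,35,0,0,0,0,52,-20,35,0,0,0,0,52,-20,35,0,0,0,0,52,-20,35,0,0,0,0,52,-17,21.7,0,0,0,0,52,0,0,0,0,0,0,52]
}}

```text
time: 8.05
eef_pos: [0.4737, 0.296, 0.1732]
tcp_rot: [0.032, 0.999, 0.001, 0.0]
contact_force: [0.8, 0.3, 0.1]
opening: 0.61
finger_force: 0.0
```

```bash
python3 -c "
from h import *
st(); w=shot('wrist','w6.png'); st()
for b in blobs(w,(65,60,30),(90,255,255),60)[0]: print('green',b[0],b[1],b[2],pos(w,*b[0],.08)[:2].round(4))
t=shot('top')
for b in blobs(t,(65,60,30),(90,255,255),10)[0]: print('t',b[0],b[1],pos(t,*b[0],.076)[:2].round(4))"
```

```text
t 8.1 tcp [473.7 296.  173.2] rotz(y-axis deg) 86.3 z [ 0.001  0.001 -1.   ] F [0.8 0.3 0.1] op 52.1 ff 0.0 q [ 0.38  0.09  1.92  0.    1.14 -1.13]
t 8.1 tcp [474.9 294.8 173.2] rotz(y-axis deg) 86.2 z [ 0.002  0.    -1.   ] F [-0.  -0.6  0.1] op 51.9 ff 0.0 q [ 0.37  0.09  1.92 -0.    1.14 -1.13]
green [215.3 138.5] 1119 [193 115  45  48] [0.3982 0.234 ]
green [244.8 135.5] 516 [230 117  26  41] [0.3984 0.2536]
green [323.1 141.4] 1218 [299 118  49  48] [0.4062 0.3026]
green [318.6 217.1] 579 [298 206  41  27] [0.4548 0.2966]
green [317.6 246.9] 1064 [295 225  46  45] [0.4751 0.2946]
green [107.8 317.7] 165 [101 311  15  14] [0.5251 0.1196]
green [101.1 370. ] 138 [ 94 364  21  18] [0.5798 0.0915]
t [297.5 213.6] 95 [0.5899 0.0939]
t [298.6 231.3] 17 [0.5431 0.0918]
t [227.9 260.9] 14 [0.4698 0.2757]
t [245.8 287.9] 91 [0.3995 0.2295]
```

Request:
{"name": "move_arm", "arguments": {
  "newtons": 40,
  "plan": [0,0,-40,0,0,0,52,0,0,-40,0,0,0,52,0,0,-30,0,0,0,52,0,0,-11,0,0,0,52,0,0,0,0,0,0,52,0,0,0,0,0,0,52,0,0,0,0,0,0,30,0,0,0,0,0,0,25,0,0,0,0,0,0,25,0,0,0,0,0,0,25]
}}

```text
time: 9.15
eef_pos: [0.4773, 0.2942, 0.0538]
tcp_rot: [0.034, 0.999, 0.001, 0.002]
contact_force: [0.7, -0.4, 7.0]
opening: 0.363
finger_force: 40.1
```

Request:
{"name": "move_arm", "arguments": {
  "plan": [0,0,20,0,0,0,25,0,0,35,0,0,0,25,0,0,35,0,0,0,25,0,0,30,0,0,0,25,20,-30,0,0,0,0,25,20,-35,0,0,0,0,25,20,-35,0,0,0,0,25,20,-35,0,0,0,0,25,20,-35,0,0,0,0,25,15,-35,0,0,0,0,25,0,-32,0,0,0,0,25,0,0,0,0,0,0,25]
}}

```text
time: 10.35
eef_pos: [0.5903, 0.0531, 0.1707]
tcp_rot: [0.037, 0.999, -0.001, -0.001]
contact_force: [-0.4, 0.3, -0.4]
opening: 0.359
finger_force: 40.3
```

Request:
{"name": "move_arm", "arguments": {
  "plan": [0,0,0,0,0,0,25,0,0,0,0,0,0,25,0,0,0,0,0,0,25]
}}

```text
time: 10.65
eef_pos: [0.59, 0.0578, 0.1712]
tcp_rot: [0.034, 0.999, 0.0, -0.0]
contact_force: [1.0, -0.0, -0.9]
opening: 0.359
finger_force: 40.3
```

```bash
python3 -c "
from celltop import *
st(); w=shot('wrist','w7.png'); s=st(); celltop(w,s['eef_pos'][2]+.025)"
```

```text
t 10.7 tcp [590.   57.8 171.2] rotz(y-axis deg) 86.1 z [-0.  0. -1.] F [ 1.  -0.  -0.9] op 30.7 ff 40.3 q [-0.07  0.16  1.84  0.    1.14 -1.58]
t 10.7 tcp [590.1  57.7 171.3] rotz(y-axis deg) 86.1 z [-0.  0. -1.] F [-0.3 -0.1 -1.3] op 30.4 ff 40.3 q [-0.07  0.16  1.84  0.    1.14 -1.58]
disc [320.8 306.1] [278 296  86  34 567]
cell top [575.1  59.2]
disc [320.2 339.7] [ 296  319   49   42 1588]
cell top [589.   58.1]
```

Request:
{"name": "move_arm", "arguments": {
  "plan": [-4,-4.5,-20,0,0,0,25,0,0,-15,0,0,0,25,0,0,0,0,0,0,25,0,0,0,0,0,0,25,0,0,0,0,0,0,25,0,0,-8,0,0,0,25,0,0,-8,0,0,0,25,0,0,-8,0,0,0,25,0,0,0,0,0,0,25]
}}

```text
time: 11.6
eef_pos: [0.5851, 0.0521, 0.1102]
tcp_rot: [0.035, 0.999, 0.0, -0.002]
contact_force: [0.3, 0.3, -1.8]
opening: 0.366
finger_force: 40.3
```

Request:
{"name": "move_arm", "arguments": {
  "plan": [0,0,-8,0,0,0,25,0,0,-8,0,0,0,25,0,0,-5,0,0,0,25,0,0,0,0,0,0,25,0,0,0,0,0,0,25]
}}

```text
time: 12.1
eef_pos: [0.5864, 0.052, 0.0912]
tcp_rot: [0.035, 0.999, -0.0, -0.0]
contact_force: [0.2, 0.2, -1.0]
opening: 0.358
finger_force: 40.3
```

Request:
{"name": "move_arm", "arguments": {
  "plan": [0,0,0,0,0,0,44,0,0,0,0,0,0,44,0,0,20,0,0,0,44,0,0,30,0,0,0,50,0,0,30,0,0,0,52,-30,30,0,0,0,0,52,-32,30,0,0,0,0,52,-32,30,0,0,0,0,52,-32,30,0,0,0,0,52,-32,30,0,0,0,0,52,-29,30,0,0,0,0,52,0,0,0,0,0,0,52]
}}

```text
time: 13.3
eef_pos: [0.3964, 0.2346, 0.1717]
tcp_rot: [0.032, 0.999, 0.001, -0.0]
contact_force: [0.6, -0.7, 0.3]
opening: 0.607
finger_force: 0.0
```

Request:
{"name": "move_arm", "arguments": {
  "plan": [0,0,-20,0,0,0,52,0,0,0,0,0,0,52,0,0,0,0,0,0,52,0,0,0,0,0,0,52]
}}

```text
time: 13.7
eef_pos: [0.4004, 0.2318, 0.1522]
tcp_rot: [0.035, 0.999, 0.0, 0.001]
contact_force: [0.4, -0.2, 0.6]
opening: 0.61
finger_force: 0.0
```

```bash
python3 -c "
from h import *
st(); w=shot('wrist','w8.png'); st()
for b in blobs(w,(65,60,30),(90,255,255),60)[0]: print('green',b[0],b[1],b[2],pos(w,*b[0],.08)[:2].round(4))
t=shot('top')
for b in blobs(t,(65,60,30),(90,255,255),10)[0]: print('t',b[0],b[1],pos(t,*b[0],.076)[:2].round(4))"
```

```text
t 13.7 tcp [400.4 231.8 152.2] rotz(y-axis deg) 86.0 z [ 0.001  0.    -1.   ] F [ 0.4 -0.2  0.6] op 52.1 ff 0.0 q [ 0.3  -0.11  2.15 -0.    1.1  -1.2 ]
t 13.8 tcp [400.4 231.8 152.3] rotz(y-axis deg) 86.0 z [ 0.001  0.    -1.   ] F [ 1. -0. -0.] op 52.1 ff 0.0 q [ 0.31 -0.11  2.15 -0.    1.1  -1.2 ]
green [321.  217.6] 709 [299 205  45  31] [0.3769 0.2342]
green [408.2 227.9] 1060 [390 210  48  48] [0.3868 0.2866]
green [321.6 250. ] 1258 [297 227  51  48] [0.3971 0.2331]
green [431.6 255. ] 1058 [409 233  47  46] [0.4055 0.302 ]
green [154.9 452.7] 84 [148 445  13  13] [0.5871 0.0641]
green [173.1 453. ] 60 [169 448   9  12] [0.5844 0.0843]
t [297.5 213.6] 95 [0.5899 0.0939]
t [312.8 214.4] 93 [0.5868 0.054 ]
t [298.6 231.3] 17 [0.5431 0.0918]
```

Request:
{"name": "move_arm", "arguments": {
  "newtons": 40,
  "plan": [-2,1,-40,0,0,0,52,0,0,-40,0,0,0,52,0,0,-20,0,0,0,52,0,0,0,0,0,0,52,0,0,0,0,0,0,52,0,0,0,0,0,0,30,0,0,0,0,0,0,25,0,0,0,0,0,0,25,0,0,0,0,0,0,25]
}}

```text
time: 14.7
eef_pos: [0.3992, 0.2335, 0.0535]
tcp_rot: [0.035, 0.999, 0.001, 0.002]
contact_force: [-0.9, -1.6, 5.7]
opening: 0.361
finger_force: 39.8
```

Request:
{"name": "move_arm", "arguments": {
  "plan": [0,0,20,0,0,0,25,0,0,35,0,0,0,25,0,0,35,0,0,0,25,0,0,30,0,0,0,25,32,-26,0,0,0,0,25,32,-26,0,0,0,0,25,32,-26,0,0,0,0,25,32,-26,0,0,0,0,25,32,-26,0,0,0,0,25,32,-26,0,0,0,0,25,34,-26,0,0,0,0,25,0,0,0,0,0,0,25]
}}

```text
time: 15.9
eef_pos: [0.6265, 0.0474, 0.1711]
tcp_rot: [0.037, 0.999, -0.001, 0.001]
contact_force: [-0.3, 0.7, -1.8]
opening: 0.361
finger_force: 40.1
```

Request:
{"name": "move_arm", "arguments": {
  "plan": [0,0,0,0,0,0,25,0,0,0,0,0,0,25,0,0,0,0,0,0,25]
}}

```text
time: 16.2
eef_pos: [0.6224, 0.0521, 0.1713]
tcp_rot: [0.034, 0.999, 0.0, -0.0]
contact_force: [0.3, 0.3, -0.9]
opening: 0.358
finger_force: 40.1
```

```bash
python3 -c "
from celltop import *
st(); w=shot('wrist','w9.png'); s=st(); celltop(w,s['eef_pos'][2]+.025)"
```

```text
t 16.2 tcp [622.4  52.1 171.3] rotz(y-axis deg) 86.1 z [-0.001  0.    -1.   ] F [ 0.3  0.3 -0.9] op 30.6 ff 40.1 q [-0.08  0.23  1.76  0.    1.15 -1.58]
t 16.2 tcp [622.5  52.1 171.4] rotz(y-axis deg) 86.1 z [-0.  0. -1.] F [-0.1 -0.1 -0.7] op 31.2 ff 40.1 q [-0.08  0.23  1.76  0.    1.15 -1.58]
disc [320.5 307.5] [278 297  86  35 580]
cell top [608.   53.4]
disc [320.4 340.9] [ 296  321   49   41 1584]
cell top [621.9  52.4]
```

Request:
{"name": "move_arm", "arguments": {
  "plan": [2.1,-1.4,-20,0,0,0,25,0,0,-15,0,0,0,25,0,0,0,0,0,0,25,0,0,0,0,0,0,25,0,0,0,0,0,0,25,0,0,-8,0,0,0,25,0,0,-8,0,0,0,25,0,0,-8,0,0,0,25,0,0,0,0,0,0,25]
}}

```text
time: 17.15
eef_pos: [0.6242, 0.0497, 0.1101]
tcp_rot: [0.035, 0.999, 0.0, -0.002]
contact_force: [0.4, -0.5, -1.2]
opening: 0.363
finger_force: 40.1
```

Request:
{"name": "move_arm", "arguments": {
  "plan": [0,0,-8,0,0,0,25,0,0,-8,0,0,0,25,0,0,-5,0,0,0,25,0,0,0,0,0,0,25,0,0,0,0,0,0,25]
}}

```text
time: 17.65
eef_pos: [0.6255, 0.0496, 0.0911]
tcp_rot: [0.035, 0.999, 0.0, -0.0]
contact_force: [-0.3, -0.6, -1.0]
opening: 0.356
finger_force: 40.1
```

Release, then the last cell at (406,302): delta from (625,50) is (-219,+252).

Request:
{"name": "move_arm", "arguments": {
  "plan": [0,0,0,0,0,0,44,0,0,0,0,0,0,44,0,0,20,0,0,0,44,0,0,30,0,0,0,50,0,0,30,0,0,0,52,-32,36,0,0,0,0,52,-32,36,0,0,0,0,52,-32,36,0,0,0,0,52,-32,36,0,0,0,0,52,-32,36,0,0,0,0,52,-32,36,0,0,0,0,52,-27,36,0,0,0,0,52]
}}

```text
time: 18.85
eef_pos: [0.4051, 0.303, 0.1723]
tcp_rot: [0.035, 0.999, 0.0, 0.001]
contact_force: [0.4, 0.8, -0.0]
opening: 0.608
finger_force: 0.0
```

Request:
{"name": "move_arm", "arguments": {
  "plan": [0,0,-20,0,0,0,52,0,0,0,0,0,0,52,0,0,0,0,0,0,52,0,0,0,0,0,0,52,0,0,0,0,0,0,52]
}}

```text
time: 19.35
eef_pos: [0.4077, 0.3012, 0.1523]
tcp_rot: [0.035, 0.999, 0.0, 0.001]
contact_force: [0.5, 0.3, 0.0]
opening: 0.607
finger_force: 0.0
```

```bash
python3 -c "
from h import *
st(); w=shot('wrist','w10.png'); st()
for b in blobs(w,(65,60,30),(90,255,255),60)[0]: print('green',b[0],b[1],b[2],pos(w,*b[0],.08)[:2].round(4))
t=shot('top')
for b in blobs(t,(65,60,30),(90,255,255),10)[0]: print('t',b[0],b[1],pos(t,*b[0],.076)[:2].round(4))"
```

```text
t 19.4 tcp [407.7 301.2 152.3] rotz(y-axis deg) 85.9 z [ 0.002  0.001 -1.   ] F [0.5 0.3 0. ] op 51.9 ff 0.0 q [ 0.44 -0.01  2.05 -0.    1.09 -1.06]
t 19.4 tcp [407.5 301.2 152.1] rotz(y-axis deg) 85.9 z [ 0.001  0.001 -1.   ] F [-0.1  0.   0.4] op 52.1 ff 0.0 q [ 0.44 -0.01  2.05 -0.    1.09 -1.06]
green [321.8 218.6] 709 [300 206  45  30] [0.3849 0.3041]
green [322.1 251.3] 1252 [297 228  51  48] [0.4054 0.3028]
t [314.5 199.4] 88 [0.6267 0.0487]
t [297.5 213.4] 92 [0.5904 0.0939]
t [312.9 214.3] 93 [0.5871 0.0537]
t [298.6 231.3] 17 [0.5431 0.0918]
```

Request:
{"name": "move_arm", "arguments": {
  "newtons": 40,
  "plan": [-1.3,1,-40,0,0,0,52,0,0,-40,0,0,0,52,0,0,-20,0,0,0,52,0,0,0,0,0,0,52,0,0,0,0,0,0,52,0,0,0,0,0,0,30,0,0,0,0,0,0,25,0,0,0,0,0,0,25,0,0,0,0,0,0,25]
}}

```text
time: 20.35
eef_pos: [0.4069, 0.3032, 0.0535]
tcp_rot: [0.035, 0.999, 0.001, 0.002]
contact_force: [-0.4, -0.7, 5.9]
opening: 0.361
finger_force: 39.8
```

Request:
{"name": "move_arm", "arguments": {
  "plan": [0,0,20,0,0,0,25,0,0,35,0,0,0,25,0,0,35,0,0,0,25,0,0,30,0,0,0,25,31,-30,0,0,0,0,25,31,-30,0,0,0,0,25,31,-30,0,0,0,0,25,31,-30,0,0,0,0,25,31,-30,0,0,0,0,25,31,-30,0,0,0,0,25,34,-32,0,0,0,0,25,0,0,0,0,0,0,25]
}}

```text
time: 21.55
eef_pos: [0.6283, 0.0864, 0.1711]
tcp_rot: [0.037, 0.999, -0.001, 0.001]
contact_force: [-0.4, 0.0, -0.6]
opening: 0.364
finger_force: 40.1
```

Request:
{"name": "move_arm", "arguments": {
  "plan": [0,0,0,0,0,0,25,0,0,0,0,0,0,25,0,0,0,0,0,0,25]
}}

```text
time: 21.85
eef_pos: [0.6242, 0.0917, 0.1711]
tcp_rot: [0.034, 0.999, 0.0, -0.0]
contact_force: [-0.5, 0.1, -1.2]
opening: 0.359
finger_force: 40.1
```

```bash
python3 -c "
from celltop import *
st(); w=shot('wrist','w11.png'); s=st(); celltop(w,s['eef_pos'][2]+.025)"
```

```text
t 21.9 tcp [624.2  91.7 171.1] rotz(y-axis deg) 86.1 z [-0.001  0.    -1.   ] F [-0.5  0.1 -1.2] op 30.7 ff 40.1 q [-0.01  0.24  1.74  0.    1.16 -1.52]
t 21.9 tcp [624.3  91.7 171.3] rotz(y-axis deg) 86.1 z [-0.  0. -1.] F [-0.2 -0.1 -1.6] op 30.8 ff 40.1 q [-0.01  0.24  1.74  0.    1.16 -1.52]
disc [320.3 308.6] [278 298  86  35 579]
cell top [610.2  92.9]
disc [320.5 342. ] [ 296  322   49   41 1576]
cell top [624.2  92. ]
```

Shift (+2.4, -2) onto (626.6, 89.9).

Request:
{"name": "move_arm", "arguments": {
  "plan": [2.4,-2,-20,0,0,0,25,0,0,-15,0,0,0,25,0,0,0,0,0,0,25,0,0,0,0,0,0,25,0,0,0,0,0,0,25,0,0,-8,0,0,0,25,0,0,-8,0,0,0,25,0,0,-8,0,0,0,25,0,0,0,0,0,0,25]
}}

```text
time: 22.8
eef_pos: [0.6262, 0.0886, 0.11]
tcp_rot: [0.035, 0.999, -0.0, -0.002]
contact_force: [-0.8, -0.8, -1.9]
opening: 0.36
finger_force: 40.1
```

Request:
{"name": "move_arm", "arguments": {
  "plan": [0,0,-8,0,0,0,25,0,0,-8,0,0,0,25,0,0,-5,0,0,0,25,0,0,0,0,0,0,25,0,0,0,0,0,0,25]
}}

```text
time: 23.3
eef_pos: [0.6276, 0.0886, 0.0911]
tcp_rot: [0.035, 0.999, -0.0, -0.0]
contact_force: [0.1, -0.2, -1.6]
opening: 0.359
finger_force: 40.1
```

Request:
{"name": "move_arm", "arguments": {
  "plan": [0,0,0,0,0,0,44,0,0,0,0,0,0,44,0,0,20,0,0,0,44,0,0,40,0,0,0,44,-10,-10,50,0,0,-8,60,-25,-38,0,0,0,-8.5,60,-25,-38,0,0,0,-8.5,60,-25,-38,0,0,0,-8.5,60,-25,-38,0,0,0,-8.5,60,-25,-38,0,0,0,-8.5,60,-25,-38,0,0,0,-8.5,60,-25,-38,0,0,0,-8.5,60]
}}

```text
time: 24.5
eef_pos: [0.4421, -0.1884, 0.2005]
tcp_rot: [0.586, 0.81, 0.0, 0.001]
contact_force: [1.1, 0.1, -0.3]
opening: 0.704
finger_force: 0.0
```

Request:
{"name": "move_arm", "arguments": {
  "plan": [-10,-20,0,0,0,-8,60,0,-10,0,0,0,-8,60,0,0,0,0,0,-6.5,60,0,0,0,0,0,0,60,0,0,0,0,0,0,60,0,0,0,0,0,0,60]
}}

```text
time: 25.1
eef_pos: [0.4332, -0.2168, 0.1997]
tcp_rot: [0.73, 0.683, 0.0, 0.0]
contact_force: [0.5, -0.6, 0.1]
opening: 0.698
finger_force: 0.0
```

```bash
python3 -c "
from h import *
import pickle
st(); w=shot('wrist','w12.png'); st(); pickle.dump(w,open('w12.pkl','wb'))
for b in blobs(w,(8,150,120),(20,255,255),200)[0]: print('or',b[0],b[1],b[2],pos(w,*b[0],.005)[:2].round(4))
t=shot('top','t12.png')
for b in blobs(t,(65,60,30),(90,255,255),10)[0]: print('t',b[0],b[1],pos(t,*b[0],.076)[:2].round(4))"
```

```text
t 25.1 tcp [ 433.2 -216.8  199.7] rotz(y-axis deg) -3.8 z [ 0. -0. -1.] F [ 0.5 -0.6  0.1] op 59.6 ff 0.0 q [-0.67 -0.11  2.06  0.    1.19 -0.61]
t 25.1 tcp [ 433.2 -216.7  199.6] rotz(y-axis deg) -3.9 z [ 0. -0. -1.] F [ 0.6 -0.1 -0.1] op 59.7 ff 0.0 q [-0.67 -0.11  2.06  0.    1.19 -0.61]
or [107.3 187.3] 66169 [  0   0 225 480] [ 0.2175 -0.1732]
or [298.8 192.6] 7033 [246 145 105  99] [ 0.4145 -0.1974]
or [617.7 402.4] 896 [589 341  51 102] [ 0.9023 -0.5561]
or [247.  389.5] 457 [236 356  22  60] [ 0.3337 -0.4201]
or [490.4 465.6] 583 [460 450  52  30] [ 0.6679 -0.6229]
or [  5.5 470.9] 231 [  0 455  18  25] [-0.3206 -0.7435]
or [146.1 468.1] 403 [129 457  43  23] [ 0.136  -0.5956]
t [299.6 198.7] 91 [0.6294 0.0877]
t [314.5 199.4] 88 [0.6267 0.0487]
t [297.5 213.5] 93 [0.5901 0.0939]
t [312.8 214.4] 93 [0.5868 0.054 ]
t [298.6 231.3] 17 [0.5431 0.0918]
```

View pics/w12.png

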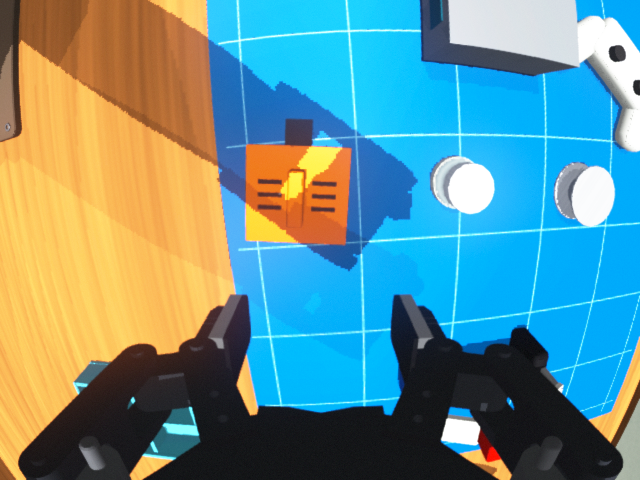

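```bash
python3 - <<'E'
from fit import *
import pickle
np.set_printoptions(suppress=True,precision=1)
w=pickle.load(open("w12.pkl","rb"))
h=cv2.cvtColor(w["bgr"],cv2.COLOR_BGR2HSV)
_,m=blobs(w,(5,120,50),(22,255,255)); m[:,:240]=0;m[:135]=0;m[260:]=0;m[:,360:]=0
m=cv2.morphologyEx(m,cv2.MORPH_CLOSE,np.ones((9,9)))
c=max(cv2.findContours(m,0,2)[0],key=cv2.contourArea)
P=np.array([pos(w,*p[0],.005)[:2]*1000 for p in c.astype(float)],np.float32)
print(cv2.minAreaRect(P))
px=[(246,144),(352,149),(347,244.5),(245,241)]
th,r,t,e=rigid([(-48,46),(48,46),(48,-46),(-48,-46)],[pos(w,*p,.005)[:2]*1000 for p in px])
print(np.degrees(th),t,e, "tab",pos(w,299,131,.004)[:2]*1000)
E
```

```text
((412.0943298339844, -199.13595581054688), (91.26361083984375, 94.68445587158203), 83.75605773925781)
-6.415500322854904 [ 412.6 -199.9] [[ 0.1 -0.1]
 [ 0.1  1. ]
 [-1.  -0.8]
 [ 0.8 -0.1]] tab [ 418.9 -141.2]
```

Request:
{"name": "move_arm", "arguments": {
  "plan": [-20.8,17.2,-30,0,0,-2.4,60,0,0,-40,0,0,0,50,0,0,-40,0,0,0,40,0,0,-40,0,0,0,40,0,0,0,0,0,0,40,0,0,0,0,0,0,40]
}}

```text
time: 25.8
eef_pos: [0.4122, -0.1996, 0.0496]
tcp_rot: [0.745, 0.667, -0.0, -0.001]
contact_force: [0.9, -0.1, -0.1]
opening: 0.475
finger_force: 0.0
```

```bash
python3 - <<'E'
from fit import *
np.set_printoptions(suppress=True,precision=1)
st(); w=shot("wrist","w13.png"); st()
E
```

```text
t 25.8 tcp [ 412.2 -199.6   49.6] rotz(y-axis deg) -6.3 z [-0.  0. -1.] F [ 0.9 -0.1 -0.1] op 40.5 ff 0.0 q [-0.7  0.1  2.2 -0.   0.9 -0.6]
t 25.9 tcp [ 413.3 -200.5   51.1] rotz(y-axis deg) -6.3 z [ 0. -0. -1.] F [-0.3  0.3  0.8] op 39.8 ff 0.0 q [-0.7  0.1  2.2 -0.   0.9 -0.6]
```

View pics/w13.png

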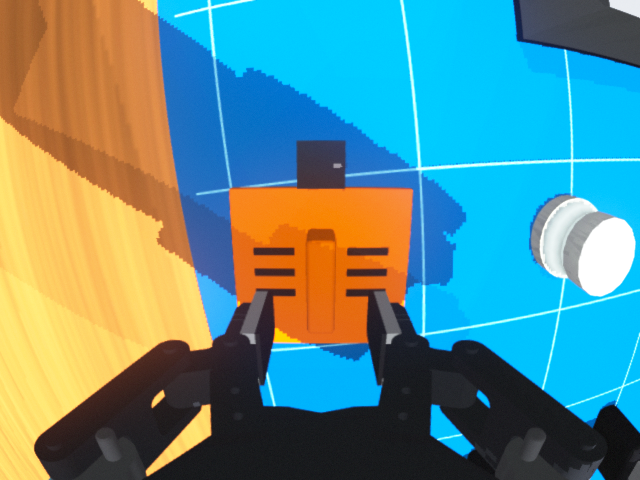

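Request:
{"name": "move_arm", "arguments": {
  "newtons": 60,
  "plan": [0,0,-20,0,0,0,40,0,0,-15,0,0,0,34,0,0,-5,0,0,0,30,0,0,0,0,0,0,20,0,0,0,0,0,0,8,0,0,0,0,0,0,5,0,0,0,0,0,0,5,0,0,0,0,0,0,5,0,0,0,0,0,0,5]
}}

```text
time: 26.75
eef_pos: [0.4136, -0.2009, 0.0113]
tcp_rot: [0.745, 0.667, 0.0, 0.002]
contact_force: [-0.4, 1.3, 6.8]
opening: 0.145
finger_force: 62.1
```

Request:
{"name": "move_arm", "arguments": {
  "plan": [0,0,20,0,0,0,5,0,0,35,0,0,0,5,0,0,40,0,0,0,5,0,0,30,0,0,1.3,5,26,23,0,0,0,1.3,5,26,23,0,0,0,0,5,26,23,0,0,0,0,5,26,23,0,0,0,0,5,26,23,0,0,0,0,5,26,23,0,0,0,0,5,29.5,27.5,0,0,0,0,5,0,0,0,0,0,0,5]
}}

```text
time: 27.95
eef_pos: [0.6002, -0.0316, 0.1347]
tcp_rot: [0.729, 0.685, 0.001, 0.001]
contact_force: [-1.1, -0.6, -1.0]
opening: 0.144
finger_force: 61.1
```

Request:
{"name": "move_arm", "arguments": {
  "plan": [0,0,0,0,0,0,5,0,0,0,0,0,0,5,0,0,0,0,0,0,5]
}}

```text
time: 28.25
eef_pos: [0.5969, -0.0351, 0.1343]
tcp_rot: [0.73, 0.683, -0.0, -0.0]
contact_force: [0.5, -0.5, -1.3]
opening: 0.145
finger_force: 61.1
```

```bash
python3 - <<'E'
from fit import *
import pickle
st(); w=shot("wrist","w14.png"); st(); pickle.dump(w,open("w14.pkl","wb"))
E
```

```text
t 28.2 tcp [596.9 -35.1 134.3] rotz(y-axis deg) -3.8 z [-0.001 -0.    -1.   ] F [ 0.5 -0.5 -1.3] op 12.4 ff 61.1 q [-0.23  0.22  1.85 -0.    1.08 -0.16]
t 28.3 tcp [597.  -35.1 134.4] rotz(y-axis deg) -3.8 z [-0. -0. -1.] F [-0.5 -0.  -1. ] op 12.3 ff 61.1 q [-0.23  0.22  1.85 -0.    1.08 -0.16]
```

View pics/w14.png

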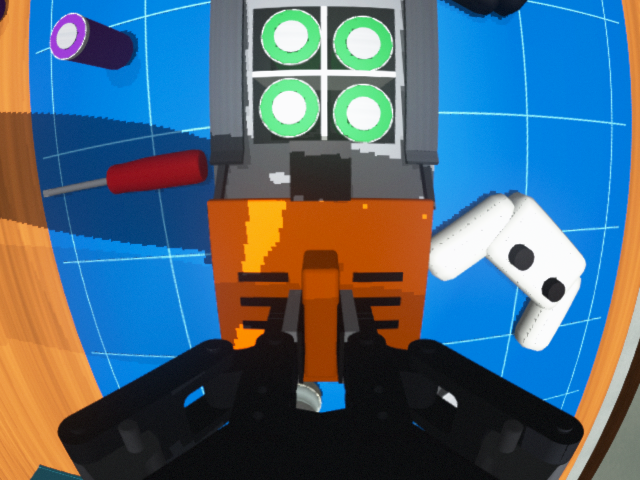

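```bash
python3 - <<'E'
from fit import *
import pickle
np.set_printoptions(suppress=True,precision=1)
w=pickle.load(open("w14.pkl","rb"))
a=[pos(w,*p,.128)[:2]*1000 for p in((207,200),(434,200.5))]; d=a[1]-a[0]; print(a,np.linalg.norm(d),np.degrees(np.arctan2(d[1],d[0])))
th=np.arctan2(d[1],d[0]); print("centre",(a[0]+a[1])/2+46*np.array([np.sin(th),-np.cos(th)]))
# pack check: bay cross and cells
print("cross",pos(w,323,73.5,.08)[:2]*1000)
for p in((290.5,107.5),(363,113.5),(290.5,37),(362.5,44)): print(pos(w,*p,.076)[:2]*1000)
E
```

```text
[array([552.3,  15. ]), array([647. ,   8.5])] 94.85664810315006 -3.9467518635158974
centre [596.5 -34.2]
cross [604.8  69.6]
[586.5  53. ]
[624.7  47.3]
[589.1  92. ]
[627.   85.7]
```

Request:
{"name": "move_arm", "arguments": {
  "plan": [2.2,-0.9,-15,0,0,0,5,0,0,-15,0,0,0,5,0,0,-8,0,0,0,5,0,0,0,0,0,0,5,0,0,0,0,0,0,5]
}}

```text
time: 28.8
eef_pos: [0.5996, -0.0352, 0.0957]
tcp_rot: [0.73, 0.684, -0.0, -0.001]
contact_force: [-0.1, 0.4, -0.9]
opening: 0.143
finger_force: 61.1
```

Request:
{"name": "move_arm", "arguments": {
  "plan": [0,0,-1.5,0,0,0,5,0,0,-1.5,0,0,0,5,0,0,0,0,0,0,5]
}}

```text
time: 29.1
eef_pos: [0.6001, -0.0352, 0.0937]
tcp_rot: [0.73, 0.684, 0.0, 0.0]
contact_force: [-0.1, -0.7, -0.5]
opening: 0.145
finger_force: 61.1
```

Request:
{"name": "move_arm", "arguments": {
  "plan": [0,0,-1,0,0,0,5,0,0,0,0,0,0,5,0,0,0,0,0,0,5]
}}

```text
time: 29.4
eef_pos: [0.5999, -0.0352, 0.0925]
tcp_rot: [0.73, 0.684, 0.0, 0.0]
contact_force: [0.2, 0.7, -0.7]
opening: 0.144
finger_force: 61.1
```

Request:
{"name": "move_arm", "arguments": {
  "plan": [0,0,-1,0,0,0,5,0,0,0,0,0,0,5,0,0,0,0,0,0,5]
}}

```text
time: 29.7
eef_pos: [0.5999, -0.0352, 0.0915]
tcp_rot: [0.73, 0.683, -0.0, 0.0]
contact_force: [-0.2, 0.4, -0.0]
opening: 0.15
finger_force: 61.1
```

Request:
{"name": "move_arm", "arguments": {
  "plan": [0,0,-1,0,0,0,5,0,0,0,0,0,0,5,0,0,0,0,0,0,5]
}}

```text
time: 30.0
eef_pos: [0.6, -0.0352, 0.0914]
tcp_rot: [0.73, 0.684, -0.0, 0.0]
contact_force: [-3.3, 0.8, 5.9]
opening: 0.149
finger_force: 61.9
```

Request:
{"name": "move_arm", "arguments": {
  "plan": [0,0,0,0,0,0,5]
}}

```text
time: 30.1
eef_pos: [0.6, -0.0352, 0.0914]
tcp_rot: [0.73, 0.684, -0.0, 0.0]
contact_force: [-2.6, 1.0, 5.3]
opening: 0.145
finger_force: 61.9
```

Request:
{"name": "move_arm", "arguments": {
  "plan": [-0.5,0,0.6,0,0,0,5,0.52,8,0,0,0,0,5,0.52,8,0,0,0,0,5,0.52,8,0,0,0,0,5,0.52,8,0,0,0,0,5,0,0,0,0,0,0,5]
}}

```text
time: 30.7
eef_pos: [0.6019, -0.0015, 0.0914]
tcp_rot: [0.73, 0.684, 0.001, -0.0]
contact_force: [0.6, 1.2, 4.1]
opening: 0.148
finger_force: 61.7
```

Request:
{"name": "move_arm", "arguments": {
  "plan": [0.52,8,0,0,0,0,5,0.52,8,0,0,0,0,5,0,0,0,0,0,0,5]
}}

```text
time: 31.0
eef_pos: [0.6029, 0.014, 0.0914]
tcp_rot: [0.73, 0.684, 0.001, -0.0]
contact_force: [0.1, 1.8, 3.7]
opening: 0.143
finger_force: 61.8
```

```bash
python3 - <<'E'
from h import *
st(); w=shot("wrist","w15.png"); st()
E
```

```text
t 31.0 tcp [602.9  14.   91.4] rotz(y-axis deg) -3.7 z [ 0.001  0.001 -1.   ] F [0.1 1.8 3.7] op 12.2 ff 61.8 q [-0.15  0.28  1.86  0.    1.   -0.08]
t 31.1 tcp [602.8  14.1  91.4] rotz(y-axis deg) -3.8 z [ 0.001  0.002 -1.   ] F [0.7 2.7 4. ] op 12.2 ff 61.9 q [-0.15  0.28  1.86  0.    1.   -0.08]
```

View pics/w15.png

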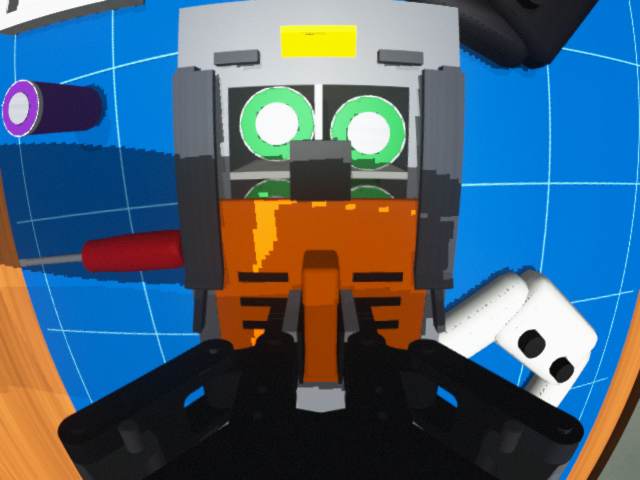

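Request:
{"name": "move_arm", "arguments": {
  "plan": [0.52,8,0,0,0,0,5,0.52,8,0,0,0,0,5,0.52,8,0,0,0,0,5,0.52,8,0,0,0,0,5,0,0,0,0,0,0,5]
}}

```text
time: 31.55
eef_pos: [0.6049, 0.046, 0.0914]
tcp_rot: [0.73, 0.684, 0.001, -0.0]
contact_force: [0.2, 0.0, 5.0]
opening: 0.146
finger_force: 61.9
```

Request:
{"name": "move_arm", "arguments": {
  "plan": [0.26,4,0,0,0,0,5,0.26,4,0,0,0,0,5,0.26,4,0,0,0,0,5,0,0,0,0,0,0,5]
}}

```text
time: 31.95
eef_pos: [0.6056, 0.0563, 0.0914]
tcp_rot: [0.73, 0.684, -0.001, 0.001]
contact_force: [0.7, -5.3, 5.1]
opening: 0.146
finger_force: 61.9
```

Request:
{"name": "move_arm", "arguments": {
  "plan": [0.26,4,0,0,0,0,5,0.26,4,0,0,0,0,5,0,0,0,0,0,0,5]
}}

```text
time: 32.25
eef_pos: [0.6063, 0.0644, 0.0916]
tcp_rot: [0.73, 0.683, -0.0, 0.001]
contact_force: [0.2, -4.4, 6.0]
opening: 0.147
finger_force: 62.0
```

Request:
{"name": "move_arm", "arguments": {
  "plan": [0.2,3,0,0,0,0,5,0.2,3,0,0,0,0,5,0,0,0,0,0,0,5,0,0,0,0,0,0,5]
}}

```text
time: 32.65
eef_pos: [0.6065, 0.0705, 0.0914]
tcp_rot: [0.73, 0.684, -0.0, 0.001]
contact_force: [0.5, -3.3, 5.5]
opening: 0.149
finger_force: 62.0
```

Request:
{"name": "move_arm", "arguments": {
  "plan": [0.1,1.5,0,0,0,0,5,0,0,0,0,0,0,5,0,0,0,0,0,0,5]
}}

```text
time: 32.95
eef_pos: [0.6065, 0.0706, 0.0914]
tcp_rot: [0.73, 0.684, -0.001, 0.001]
contact_force: [-0.9, -8.2, 6.2]
opening: 0.146
finger_force: 62.0
```

Request:
{"name": "move_arm", "arguments": {
  "plan": [0.1,1.5,0,0,0,0,5,0,0,0,0,0,0,5,0,0,0,0,0,0,5]
}}

```text
time: 33.25
eef_pos: [0.6065, 0.0706, 0.0915]
tcp_rot: [0.73, 0.684, -0.003, 0.002]
contact_force: [-2.0, -10.6, 6.7]
opening: 0.145
finger_force: 62.1
```

Request:
{"name": "move_arm", "arguments": {
  "plan": [0.1,2,0,0,0,0,5,0.1,2,0,0,0,0,5,0,0,0,0,0,0,5,0,0,0,0,0,0,5]
}}

```text
time: 33.65
eef_pos: [0.6066, 0.0709, 0.0919]
tcp_rot: [0.729, 0.684, -0.006, 0.004]
contact_force: [-3.8, -21.9, 8.9]
opening: 0.146
finger_force: 62.4
```

Request:
{"name": "move_arm", "arguments": {
  "plan": [-0.2,-3,0,0,0,0,5,-0.2,-3.5,0,0,0,0,5,0,0,0,0,0,0,5,0,0,0,0,0,0,24,0,0,0,0,0,0,30,0,0,0,0,0,0,30,0,0,30,0,0,0,30,0,0,40,0,0,0,30,0,-20,40,0,0,0,40,0,-30,10,0,0,0,40,0,0,0,0,0,0,40,0,0,0,0,0,0,40]
}}

```text
time: 34.85
eef_pos: [0.6058, 0.0215, 0.2104]
tcp_rot: [0.73, 0.683, -0.0, -0.001]
contact_force: [0.3, 0.7, 0.1]
opening: 0.473
finger_force: 0.0
```

```bash
python3 - <<'E'
from fit import *
import pickle
st(); w=shot("wrist"); st(); pickle.dump(w,open("w16.pkl","wb"))
t=shot("top"); s=shot("scene")
a=cv2.resize(w["bgr"][0:300,150:500],(560,480)); 
b=cv2.resize(s["bgr"][240:340,250:410],(240,150),interpolation=cv2.INTER_CUBIC)
d=cv2.resize(t["bgr"][130:280,430:540],(240,330),interpolation=cv2.INTER_CUBIC)
cv2.imwrite("pics/w16.png",np.hstack([a,np.vstack([b,d])]))
for n,lo,hi,z in (("red",(0,150,90),(8,255,255),.15),): 
    for b in blobs(t,lo,hi,8)[0]: print(n,b,pos(t,*b[0],z)[:2])
E
```

```text
t 34.9 tcp [605.8  21.5 210.4] rotz(y-axis deg) -3.8 z [-0.001  0.001 -1.   ] F [0.3 0.7 0.1] op 40.4 ff 0.0 q [-0.13  0.16  1.77  0.    1.22 -0.07]
t 34.9 tcp [605.4  21.9 209.5] rotz(y-axis deg) -3.8 z [-0.003  0.001 -1.   ] F [-0.3  0.9  0.2] op 39.9 ff 0.0 q [-0.13  0.16  1.77  0.    1.22 -0.07]
red (array([609.4, 180.4]), np.int32(647), array([591, 165,  38,  33], dtype=int32)) [ 0.64215718 -0.68056733]
red (array([ 42.9, 200.2]), np.int32(23), array([ 41, 198,   5,   6], dtype=int32)) [0.62455434 0.72584637]
red (array([101.5, 220.5]), np.int32(16), array([100, 219,   4,   4], dtype=int32)) [0.56986166 0.57686453]
red (array([622.8, 283.9]), np.int32(22), array([619, 283,   8,   3], dtype=int32)) [ 0.38735844 -0.68665235]
```

View pics/w16.png

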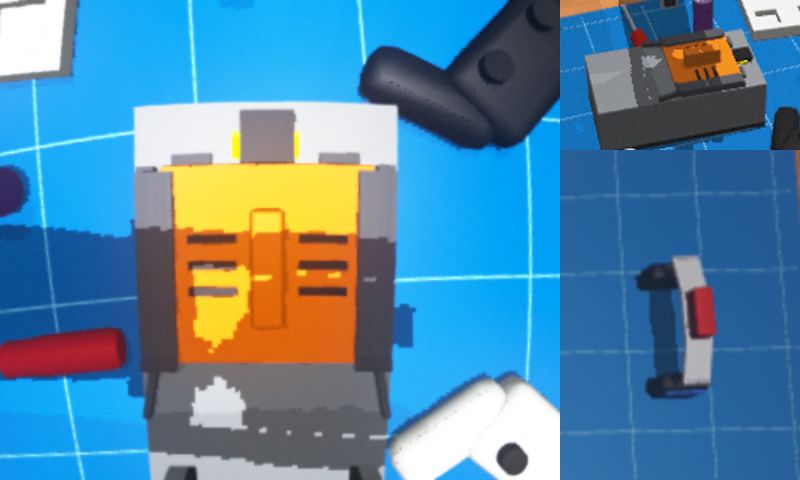

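```bash
python3 - <<'E'
from fit import *
import pickle
np.set_printoptions(suppress=True,precision=1)
w=pickle.load(open("w16.pkl","rb"))
th=np.radians(-3.73); r=np.array([[np.cos(th),-np.sin(th)],[np.sin(th),np.cos(th)]]); t=np.array([603,28.8])
loc=lambda u,v,z:(pos(w,150+u*350/560,v*300/480,z)[:2]*1000-t)@r
for n,u,v,z in (("front edge",267,165,.085),("tab tip",267,110,.085),("back edge",267,364,.085),("deck far",267,103,.08),("deck far corners",134,107,.08),("",397,103,.08),("L",160,168,.085)): print(n,loc(u,v,z))
tt=shot("top")
# headset red block
x=tt["bgr"][170:250,465:505]; h=cv2.cvtColor(x,cv2.COLOR_BGR2HSV); m=(((h[...,0]<8)|(h[...,0]>172))&(h[...,1]>130)&(h[...,2]>60)).astype(np.uint8)
ys,xs=np.nonzero(m); print(len(xs)); rc=cv2.minAreaRect(np.c_[xs+465,ys+170].astype(np.float32)); print(rc)
P=np.array([pos(tt,a,b,.152)[:2]*1000 for a,b in zip(xs+465,ys+170)],np.float32); print(cv2.minAreaRect(P),P.mean(0))
E
```

```text
front edge [ 0.5 87.4]
tab tip [  0.6 112.5]
back edge [ 0.3 -3.7]
deck far [  0.5 116.7]
deck far corners [-60.2 117.2]
 [ 59.6 118.5]
L [-47.2  87.3]
176
((495.67218017578125, 203.3934783935547), (21.366436004638672, 8.148216247558594), 84.80557250976562)
((590.3125, -396.44189453125), (52.91962432861328, 20.0242862701416), 0.9865002632141113) [ 590.9 -396.4]
```

Request:
{"name": "move_arm", "arguments": {
  "plan": [-2,-36,15,0,0,8.5,60,-2,-36,15,0,0,8.5,60,-2,-36,15,0,0,8.5,60,-2,-36,15,0,0,8.5,60,-2,-36,15,0,0,8.5,60,-2,-36,15,0,0,8.5,60,-2,-36,0,0,0,8.5,60,-2,-36,0,0,0,8.5,60,-2,-36,0,0,0,8.5,60,-2,-36,0,0,0,8.5,60,-2,-36,0,0,0,5,60,0,-20,0,0,0,0,60]
}}

```text
time: 36.25
eef_pos: [0.5838, -0.3966, 0.2993]
tcp_rot: [0.033, 0.999, 0.001, -0.001]
contact_force: [0.9, 0.2, 0.5]
opening: 0.699
finger_force: 0.0
```

Request:
{"name": "move_arm", "arguments": {
  "plan": [0,0,0,0,0,0,60,0,0,0,0,0,0,60,0,0,0,0,0,0,60,0,0,0,0,0,0,60]
}}

```text
time: 36.65
eef_pos: [0.5848, -0.3932, 0.3011]
tcp_rot: [0.032, 0.999, 0.0, -0.0]
contact_force: [-0.6, -0.0, -0.3]
opening: 0.701
finger_force: 0.0
```

```bash
cat > hs.py <<'E'
from fit import *
def block(w,z,lo=120):
    h=cv2.cvtColor(w["bgr"],cv2.COLOR_BGR2HSV); m=(((h[...,0]<8)|(h[...,0]>172))&(h[...,1]>lo)&(h[...,2]>50)).astype(np.uint8)
    n,l,s,c=cv2.connectedComponentsWithStats(m)
    for i in range(1,n):
        if s[i][4]>300:
            ys,xs=np.nonzero(l==i); P=np.array([pos(w,a,b,z)[:2]*1000 for a,b in zip(xs,ys)],np.float32)
            print(s[i],c[i].round(1),"mean",P.mean(0),cv2.minAreaRect(P))
E
python3 - <<'E'
from hs import *
st(); w=shot("wrist","w17.png"); st(); block(w,.152)
E
```

```text
t 36.6 tcp [ 584.8 -393.2  301.1] rotz(y-axis deg) 86.3 z [-0.  0. -1.] F [-0.6 -0.  -0.3] op 59.9 ff 0.0 q [-0.74  0.31  1.42  0.    1.41 -2.24]
t 36.7 tcp [ 584.7 -393.4  301.3] rotz(y-axis deg) 86.3 z [ 0.  0. -1.] F [-0.4 -0.2  0.1] op 60.2 ff 0.0 q [-0.74  0.31  1.42  0.    1.41 -2.24]
[600  83  16  55 756] [607.6 110.6] mean [ 486.38528 -110.06561] ((485.6069030761719, -109.68582916259766), (53.756866455078125, 20.777626037597656), 0.4086153209209442)
[ 299  197   29   64 1434] [314.1 227.4] mean [ 587.5394 -397.9602] ((589.0446166992188, -398.15594482421875), (53.09415817260742, 20.231874465942383), 1.202680230140686)
[   21   198   137   133 10307] [ 87.4 261.3] mean [ 606.8    -623.7522] ((603.072265625, -633.51611328125), (100.96109771728516, 191.5452880859375), 36.72275924682617)
[  85  345   84   46 1255] [129.4 364.1] mean [ 723.3266 -605.9735] ((728.87890625, -622.9588012695312), (32.15965270996094, 145.3337860107422), 22.404436111450195)
```

View pics/w17.png

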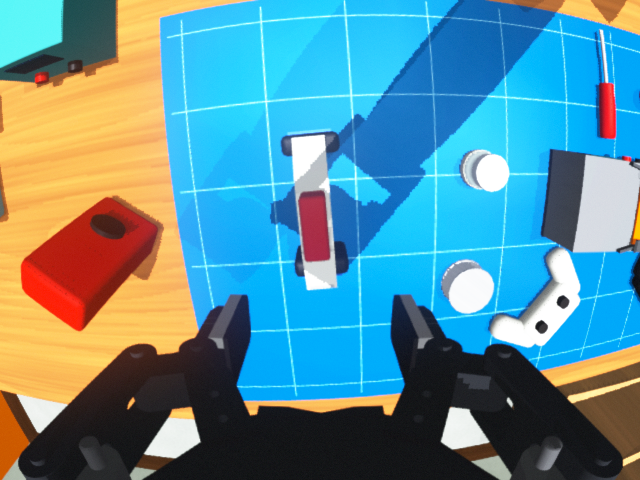

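Request:
{"name": "move_arm", "arguments": {
  "newtons": 60,
  "plan": [4.3,-4.8,-30,0,0,4.9,50,0,0,-40,0,0,0,45,0,0,-40,0,0,0,45,0,0,-30,0,0,0,45,0,0,-15,0,0,0,45,0,0,0,0,0,0,45,0,0,0,0,0,0,45,0,0,0,0,0,0,45]
}}

```text
time: 37.5
eef_pos: [0.5899, -0.4005, 0.1493]
tcp_rot: [-0.01, 1.0, -0.002, 0.002]
contact_force: [0.8, -0.4, -0.1]
opening: 0.527
finger_force: 0.0
```

```bash
python3 - <<'E'
from hs import *
st(); w=shot("wrist","w18.png"); st(); block(w,.152)
E
```

```text
t 37.5 tcp [ 589.9 -400.5  149.3] rotz(y-axis deg) 91.1 z [ 0.004 -0.003 -1.   ] F [ 0.8 -0.4 -0.1] op 45.0 ff 0.0 q [-0.74  0.43  1.54 -0.    1.16 -2.33]
t 37.5 tcp [ 589.8 -400.5  149.2] rotz(y-axis deg) 91.1 z [ 0.004 -0.003 -1.   ] F [ 0.8  1.1 -0.2] op 45.7 ff 0.0 q [-0.74  0.43  1.54  0.    1.16 -2.33]
[   0  198   96  171 9255] [ 37.7 270.4] mean [ 578.23596 -546.95245] ((586.7918090820312, -571.6327514648438), (57.46257400512695, 141.39190673828125), 35.403682708740234)
[ 299  233   53  129 6310] [324.8 296.5] mean [ 582.6585  -398.44864] ((584.622802734375, -398.3729248046875), (60.27785873413086, 20.935426712036133), 1.3490278720855713)
[ 69 372  50  43 380] [ 93.4 396.8] mean [ 655.32227 -530.53723] ((656.3130493164062, -529.855712890625), (7.255546569824219, 67.92578887939453), 39.43595886230469)
```

Request:
{"name": "move_arm", "arguments": {
  "newtons": 60,
  "plan": [-2,2,-12,0,0,0,45,0,0,-11,0,0,0,45,0,0,0,0,0,0,45,0,0,0,0,0,0,35,0,0,0,0,0,0,20,0,0,0,0,0,0,15,0,0,0,0,0,0,15,0,0,0,0,0,0,15,0,0,0,0,0,0,15]
}}

```text
time: 38.45
eef_pos: [0.5869, -0.3978, 0.1236]
tcp_rot: [-0.01, 1.0, -0.0, 0.0]
contact_force: [1.0, -0.5, 0.9]
opening: 0.244
finger_force: 61.4
```

```bash
python3 - <<'E'
from hs import *
np.set_printoptions(suppress=True,precision=1)
st()
# bar top in the top picture: bright strip + orange patch
t=shot("top"); h=cv2.cvtColor(t["bgr"],cv2.COLOR_BGR2HSV)
m=((h[...,1]<70)&(h[...,2]>110)).astype(np.uint8); m|=cv2.inRange(h,(3,100,100),(20,255,255))//255
m[:185]=0;m[225:]=0;m[:,:150]=0;m[:,240:]=0
n,l,s,c=cv2.connectedComponentsWithStats(m); print(s[1:],c[1:])
i=1+s[1:,4].argmax(); ys,xs=np.nonzero(l==i); P=np.array([pos(t,a,b,.165)[:2]*1000 for a,b in zip(xs,ys)],np.float32); print(P.mean(0),cv2.minAreaRect(P))
o=cv2.inRange(h,(3,120,100),(20,255,255)); o[:185]=0;o[225:]=0;o[:,:150]=0;o[:,240:]=0
ys,xs=np.nonzero(o); print("orange",len(xs),pos(t,xs.mean(),ys.mean(),.165)[:2]*1000)
E
```

```text
t 38.5 tcp [ 586.9 -397.8  123.6] rotz(y-axis deg) 91.1 z [ 0. -0. -1.] F [ 1.  -0.5  0.9] op 20.8 ff 61.4 q [-0.7  0.5  1.6 -0.   1.1 -2.3]
[[155 196  70  20 763]
 [166 214   1   1   1]] [[189.7 205.1]
 [166.  214. ]]
[600.8 354.5] ((601.599853515625, 354.8144836425781), (169.34646606445312, 29.85033416748047), 80.51004791259766)
orange 102 [600.5 355.7]
```

Request:
{"name": "move_arm", "arguments": {
  "plan": [0,0,20,0,0,0,15,0,0,40,0,0,0,15,0,0,40,0,0,0,15,0,0,40,0,0,0,15,0,0,40,0,0,0,15,0,0,20,0,0,0,15,0,20,0,0,0,0,15,0,35,0,0,0,0,15,0,40,0,0,0,0,15,0,40,0,0,0,0,15,0,40,0,0,0,0,15,0,40,0,0,0,0,15]
}}

```text
time: 39.7
eef_pos: [0.5857, -0.1806, 0.3215]
tcp_rot: [-0.01, 1.0, 0.001, -0.001]
contact_force: [0.0, 0.6, -2.0]
opening: 0.246
finger_force: 60.8
```

Request:
{"name": "move_arm", "arguments": {
  "plan": [1,40,0,0,0,-1,15,1,40,0,0,0,-1,15,1,40,0,0,0,-1,15,1,40,0,0,0,-1,15,1,40,0,0,0,-1,15,1,40,0,0,0,-1,15,1,40,0,0,0,-1,15,1,40,0,0,0,-1,15,1,40,0,0,0,-1,15,1,40,0,0,0,-1,15,1,40,0,0,0,-0.6,15,1,40,0,0,0,0,15]
}}

```text
time: 40.9
eef_pos: [0.5977, 0.299, 0.3215]
tcp_rot: [0.083, 0.997, -0.0, -0.001]
contact_force: [0.8, 0.1, -2.5]
opening: 0.247
finger_force: 60.7
```

Request:
{"name": "move_arm", "arguments": {
  "plan": [1,35,0,0,0,0,15,0,22.8,0,0,0,0,15,0,0,0,0,0,0,15,0,0,0,0,0,0,15,0,0,0,0,0,0,15,0,0,0,0,0,0,15]
}}

```text
time: 41.5
eef_pos: [0.5998, 0.3541, 0.3229]
tcp_rot: [0.083, 0.997, -0.0, -0.0]
contact_force: [0.2, -0.4, -1.4]
opening: 0.247
finger_force: 60.9
```

```bash
python3 - <<'E'
from hs import *
np.set_printoptions(suppress=True,precision=1)
s=st(); z=s["eef_pos"][2]
w=shot("wrist","w19.png"); block(w,z+.0285)
# white band ends, wrist view
h=cv2.cvtColor(w["bgr"],cv2.COLOR_BGR2HSV); m=((h[...,1]<50)&(h[...,2]>120)).astype(np.uint8)
n,l,st_,c=cv2.connectedComponentsWithStats(m)
print([(st_[i],c[i].round()) for i in range(1,n) if st_[i][4]>400])
o=cv2.inRange(h,(3,120,90),(20,255,255)); n,l,st_,c=cv2.connectedComponentsWithStats(o)
for i in range(1,n):
    if 150<st_[i][4]<5000: print("or",st_[i],c[i],pos(w,*c[i],.165)[:2]*1000)
t=shot("top"); block(t,z+.0285)
E
```

```text
t 41.5 tcp [599.8 354.1 322.9] rotz(y-axis deg) 80.4 z [-0. -0. -1.] F [ 0.2 -0.4 -1.4] op 21.1 ff 60.9 q [ 0.4  0.3  1.4 -0.   1.4 -1. ]
[ 62 124  23  56 727] [ 72.7 152. ] mean [513.3 279.7] ((513.0052490234375, 279.6676940917969), (20.087289810180664, 6.568103313446045), 1.094919204711914)
[499 141  48  18 521] [523.8 148.8] mean [539.8 433.7] ((540.0731811523438, 433.321044921875), (19.518095016479492, 4.604935646057129), 80.38912200927734)
[569 169  71  24 634] [607.5 180. ] mean [554.6 474.1] ((554.3215942382812, 473.66314697265625), (42.5587043762207, 4.189151763916016), 74.84476470947266)
[ 289  268   63  137 7616] [320.4 336.8] mean [596.5 354.9] ((598.4873046875, 354.4457702636719), (21.35857582092285, 58.78520584106445), 80.67913818359375)
[(array([  172,    20,   109,   115, 10775], dtype=int32), array([226.,  77.])), (array([ 404,   68,   65,   55, 1881], dtype=int32), array([436.,  95.])), (array([  221,   136,   200,   154, 13309], dtype=int32), array([321., 205.])), (array([361, 156,  42,  32, 649], dtype=int32), array([386., 174.])), (array([  10,  192,  149,  180, 9440], dtype=int32), array([ 77., 270.])), (array([  7, 299,  34,  38, 803], dtype=int32), array([ 23., 318.])), (array([ 557,  326,   83,   73, 3420], dtype=int32), array([604., 363.])), (array([ 589,  387,   51,   93, 2933], dtype=int32), array([622., 434.])), (array([   0,  404,   73,   47, 2138], dtype=int32), array([ 29., 425.])), (array([   0,  450,   73,   30, 1518], dtype=int32), array([ 30., 468.]))]
or [  62  207   74   78 2486] [ 96.  250.5] [590.  134.8]
or [   0  390   99   23 1328] [ 45.2 400.6] [780.9 -60.6]
or [283 390  13  19 200] [289.  398.2] [780.6 290.8]
or [417 415  31  30 181] [429.8 429.5] [863.2 438.9]
or [575 456  30  24 331] [588.5 469.1] [1095.4  736.3]
[ 555  165   73   55 2196] [591.7 191.7] mean [ 571.6 -526.7] ((568.772705078125, -525.2973022460938), (81.31761169433594, 151.18594360351562), 33.0606803894043)
```

Request:
{"name": "move_arm", "arguments": {
  "plan": [1,0,-15,0,0,0,15,0,0,-25,0,0,0,15,0,0,-25,0,0,0,15,0,0,-25,0,0,0,15,0,0,-10,0,0,0,15,0,0,0,0,0,0,15]
}}

```text
time: 42.2
eef_pos: [0.5993, 0.3545, 0.2197]
tcp_rot: [0.083, 0.997, -0.001, -0.002]
contact_force: [0.3, 0.3, -3.4]
opening: 0.244
finger_force: 60.8
```

Request:
{"name": "move_arm", "arguments": {
  "plan": [0,0,-15,0,0,0,15,0,0,-15,0,0,0,15,0,0,-10,0,0,0,15,0,0,-5,0,0,0,15,0,0,0,0,0,0,15]
}}

```text
time: 42.7
eef_pos: [0.6, 0.355, 0.1765]
tcp_rot: [0.083, 0.997, -0.001, -0.001]
contact_force: [0.9, -0.3, -2.5]
opening: 0.248
finger_force: 60.7
```

Request:
{"name": "move_arm", "arguments": {
  "plan": [0,0,-2,0,0,0,15,0,0,0,0,0,0,15,0,0,0,0,0,0,15]
}}

```text
time: 43.0
eef_pos: [0.6009, 0.3555, 0.1768]
tcp_rot: [0.082, 0.997, 0.0, 0.001]
contact_force: [-0.1, -0.7, -2.6]
opening: 0.248
finger_force: 60.7
```

Request:
{"name": "move_arm", "arguments": {
  "plan": [0,0,-1.5,0,0,0,15,0,0,0,0,0,0,15,0,0,0,0,0,0,15]
}}

```text
time: 43.3
eef_pos: [0.6006, 0.3553, 0.1746]
tcp_rot: [0.082, 0.997, -0.0, 0.0]
contact_force: [0.7, -0.5, -2.4]
opening: 0.246
finger_force: 60.7
```

Request:
{"name": "move_arm", "arguments": {
  "plan": [0,0,-1.5,0,0,0,15,0,0,0,0,0,0,15,0,0,0,0,0,0,15]
}}

```text
time: 43.6
eef_pos: [0.6005, 0.3553, 0.1729]
tcp_rot: [0.082, 0.997, -0.0, -0.0]
contact_force: [-0.1, 0.2, -2.2]
opening: 0.25
finger_force: 60.7
```

Request:
{"name": "move_arm", "arguments": {
  "plan": [0,0,-1,0,0,0,15,0,0,0,0,0,0,15,0,0,0,0,0,0,15]
}}

```text
time: 43.9
eef_pos: [0.6006, 0.3553, 0.172]
tcp_rot: [0.083, 0.997, -0.0, -0.0]
contact_force: [0.3, 0.5, -2.5]
opening: 0.252
finger_force: 60.7
```

Request:
{"name": "move_arm", "arguments": {
  "plan": [0,0,-0.7,0,0,0,15,0,0,0,0,0,0,15,0,0,0,0,0,0,15]
}}

```text
time: 44.2
eef_pos: [0.6007, 0.3553, 0.1716]
tcp_rot: [0.082, 0.997, 0.0, 0.0]
contact_force: [-1.2, 0.2, -2.5]
opening: 0.24
finger_force: 60.8
```

Request:
{"name": "move_arm", "arguments": {
  "plan": [0,0,-1,0,0,0,15,0,0,0,0,0,0,15,0,0,0,0,0,0,15]
}}

```text
time: 44.5
eef_pos: [0.6008, 0.3553, 0.1715]
tcp_rot: [0.082, 0.997, 0.0, 0.0]
contact_force: [-3.1, -0.1, 4.1]
opening: 0.247
finger_force: 61.8
```

Request:
{"name": "move_arm", "arguments": {
  "plan": [0,0,-0.7,0,0,0,15,0,0,0,0,0,0,15,0,0,0,0,0,0,15]
}}

```text
time: 44.8
eef_pos: [0.6007, 0.3554, 0.1715]
tcp_rot: [0.082, 0.997, 0.0, 0.0]
contact_force: [-3.0, -1.4, 6.1]
opening: 0.249
finger_force: 62.3
```

Request:
{"name": "move_arm", "arguments": {
  "plan": [0,0,0.8,0,0,0,15,0,0,0,0,0,0,15,0,0,0,0,0,0,30,0,0,0,0,0,0,40,0,0,0,0,0,0,40,0,0,10,0,0,0,40,0,0,30,0,0,0,40,0,0,40,0,0,0,40,0,0,40,0,0,0,40,0,0,30,0,0,0,40,0,0,0,0,0,0,40,0,0,0,0,0,0,40]
}}

```text
time: 46.0
eef_pos: [0.6009, 0.3554, 0.3218]
tcp_rot: [0.082, 0.997, 0.001, 0.001]
contact_force: [-0.4, -0.8, -1.0]
opening: 0.471
finger_force: 0.0
```

Request:
{"name": "move_arm", "arguments": {
  "plan": [0,0,0,0,0,0,40,0,0,0,0,0,0,40,0,0,0,0,0,0,40,0,0,0,0,0,0,40,0,0,0,0,0,0,40,0,0,0,0,0,0,40,0,0,0,0,0,0,40,0,0,0,0,0,0,40]
}}

```text
time: 46.8
eef_pos: [0.6006, 0.3553, 0.3205]
tcp_rot: [0.082, 0.997, 0.0, 0.0]
contact_force: [0.2, -0.3, -0.7]
opening: 0.467
finger_force: 0.0
```

```bash
python3 - <<'E'
from hs import *
np.set_printoptions(suppress=True,precision=1)
st()
w=shot("wrist","w20.png"); block(w,.200)
s=shot("scene","s20.png")
for p in((.6,.355,.2),): print("scene expected block",pix(s,p))
h=cv2.cvtColor(s["bgr"],cv2.COLOR_BGR2HSV); m=(((h[...,0]<8)|(h[...,0]>172))&(h[...,1]>120)&(h[...,2]>50)).astype(np.uint8); u,v=pix(s,(.6,.355,.185)).astype(int)
sub=m[v-35:v+35,u-45:u+45]; ys,xs=np.nonzero(sub); print(len(xs),xs.mean()+u-45,ys.mean()+v-35,"expected centre",u,v, cv2.minAreaRect(np.c_[xs,ys].astype(np.float32)))
# tab of cover: dark pixels vs orange cover location
_,o=blobs(w,(5,120,80),(22,255,255)); n,l,q,c=cv2.connectedComponentsWithStats(o)
for i in range(1,n):
    if q[i][4]>800: print("or",q[i],pos(w,*c[i],.085)[:2]*1000)
E
```

```text
t 46.8 tcp [600.6 355.3 320.5] rotz(y-axis deg) 80.5 z [ 0.  0. -1.] F [ 0.2 -0.3 -0.7] op 39.9 ff 0.0 q [ 0.4  0.3  1.4  0.   1.4 -1. ]
[ 60 124  22  56 646] [ 70.4 151.6] mean [496.6 164.5] ((496.08843994140625, 164.32138061523438), (46.14980697631836, 13.543965339660645), 1.1012710332870483)
[500 141  47  18 532] [524.  148.5] mean [558.3 523.2] ((558.91357421875, 522.685302734375), (44.39243698120117, 10.686028480529785), 80.03435516357422)
[569 168  71  25 655] [607.3 179.9] mean [592.5 616.6] ((591.6637573242188, 615.7906494140625), (98.58820343017578, 10.09893798828125), 74.47591400146484)
[ 306  199   29   72 1980] [320.5 234.4] mean [601.5 355.7] ((602.0487670898438, 355.42144775390625), (20.375179290771484, 54.611976623535156), 80.92875671386719)
scene expected block [473.2 208.1]
337 473.77744807121667 215.22551928783383 expected centre 472 214 ((46.75477600097656, 36.133758544921875), (27.77342414855957, 14.44537353515625), 61.3895378112793)
or [    0     0   241    96 10009] [338.1 107.3]
or [  464     0   176   138 17835] [465.6 649.6]
or [  489   192   151   265 21274] [766.8 656.3]
or [  60  207   73   78 1202] [610.3  75.8]
or [ 260  378  123   32 2294] [849.  318.9]
or [   0  390   89   22 1185] [ 848.9 -181. ]
or [ 430  405   65   70 1213] [991.7 502.5]
```

```bash
python3 -c "
from plant import order
print(order.sign_off())"
```

```text
the job is handed in; nothing more can be done
None
```

The job is handed in: all four green cells are seated in the pack, the cover is home against its stops, and the headset hangs level and square across the bar. The tab's click was inferred from the cover's position at the stops, not seen directly.

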